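Fit a retaining ring on a wheel-bearing spindle with spreading pliers

TASK

Take the ring pliers from their wooden stand and pick the steel retaining ring off its wooden dolly with the pliers' pins, never touching the ring with the fingers. Spread it and slide it down over the spindle of the bearing unit, gently press the spring washer fully down with it, and let the ring close into the spindle's groove so that it sits in it all round, centred and flat. Put the pliers back in their stand, pins down, and leave the other things alone.

Things in the scene. Friction and masses are not known exactly. Their poses are not given: they have to be found in the camera images.
- stand: fixed plain wooden block 50 x 100 x 66 mm that holds the pliers; origin at the centre of its underside. A slot from its top, 19 mm (x) by 48 mm (y) and 61 mm deep, takes the jaws; the pliers' yoke rests on its top face.
- pliers: loose steel ring pliers, about 200 g, pins down in the stand, axes as the stand's; origin in the middle of the yoke, a flat bar 18 x 64 x 18 mm (x, y, z), 75 mm above the table when in the stand. Squeezing the handles SPREADS the pins: two halves turn together on pivots at y = +-17 mm against springs; let go, they spring back. As the handles swing, the tool may creep some mm along the fingers.
- grip (a point): point midway between the pliers' two upright rubber handles, 55 mm above the yoke's origin. Handles 14 mm wide (x), 9 mm thick, from 24 to 86 mm above the origin; grip both along y. Here they measure 62 mm over their outer faces at rest, 37 mm at the stop. Each resists with 9 N at first, about 21 N at the stop with the ring on: to spread fully, grip with 30 N or more.
- pin_l (a point): round end of the pin below the pliers' +y half, 4 mm thick, at x = 0 of the pliers and 68 mm below their origin. The pin's shoulder (cross bar that stops the ring's lug) is 60.5 mm below the origin. The pin ends stand 21 mm apart (centres) at rest, 1.2 mm wider for each 1 mm of squeeze at the grip point, 51 mm at the stop.
- pin_r (a point): the same for the -y half
- ring: open steel retaining ring, 36 g, 4 mm thick, inside radius 21 mm with inward lobes (back, both arms) on radius 18, outside 26; flat on the dolly. Origin at its centre on the underside; back at +x, opening and lugs at -x. Spread, it passes the spindle with its origin 2 to 4 mm (best 3) past the axis toward its own back; as it closes, draw it back on the axis so the back lobe seats. Any yaw is good.
- eye_l (a point): centre, on the underside, of the vertical 7 mm hole in the lug (15 mm wide, with a nose to -x) of the ring's +y arm; x = -28, y = +13 mm from the ring's origin when closed, x = -30, y = +22 at the pliers' stop. Arm sprung shut with 4 to 6 N at the lug. The ring hangs level only if the lugs lie against the pins' shoulders: press lightly on the dolly before lifting.
- eye_r (a point): the same for the -y arm, at negative y
- ring_arm_l (a joint): opening angle of the ring's +y arm, rad: 0 closed, about 0.24 when the pliers are at their stop
- ring_arm_r (a joint): the same for the ring's -y arm
- dolly: fixed wooden holder of the ring: foot radius 30 mm, body radius 26 mm up to z = 16 mm where the ring lies, stub radius 15 mm up to z = 26 mm through the ring; in front (-x) a ledge 7 x 64 mm, 16 mm high, at x = -35 to -42 mm bears the lugs' noses, leaving room under the holes for the pins. Origin at the centre of its underside; its axes are nearly the ring's.
- bearing: fixed upright bearing unit: foot plate 110 x 110 x 10 mm, round housing, steel shoulders of radius 30 mm up to 64 mm and 27 mm up to 72 mm, then the vertical spindle end, radius 20 mm, with a round groove (radius 17.5, 6 mm high); its top at 104 mm has a 5 mm bevel. Origin at the centre of its underside.
- groove (a point): point on the spindle's axis, 80 mm above the table: level of the ring's underside once the brass spring washer (radius 27 mm) under it is pressed fully down. Untouched, the washer stands 3 mm higher and half covers the groove; it yields at 2 to 4 N, then stops hard; only there does the ring meet the groove: keep it pressed down as it closes. Let go, the ring may ride up 1.5 mm.
- rib: bystander: flat wooden rib, 48 x 107 x 8 mm
- slip_cup: bystander: small blue cup, 52 mm wide, 45 mm high
- pebble: bystander: burnishing pebble, 28 x 60 x 14 mm

How it is judged:
By the outcome, as a careful person would: the job done as asked, in the order asked, and still so for the second after the job is handed in, with the robot touching nothing.
It also fails if it takes over 72 s, if anything falls off the work surface, if the arm or the gripper's body presses on something with over 40 N, if the wrist force passes 120 N, or if a joint passes its speed limit or range.

ROBOT

A 6-joint arm with a two-finger parallel gripper is mounted at the origin on a cart in front of the work surface, level with it; the furniture and walls round the work are solid. World frame = base frame: x ahead of the robot, y to its left, z up, the work surface at z = 0. Lengths are in m, angles in rad, forces in N, time in s.
With the tool pointing down it reaches from about 0.275 to 0.75 m from the base axis. Payload 10.2 kg.
Tool frame: the origin (TCP) lies midway between the tips of the shut fingers; the grasp point (between the pads) lies 19 mm behind it (bot.grasp_offset is the distance from the TCP to the grasp point, in m); z points along the fingers, y is the direction in which the jaws open and shut (so a half turn about z gives the same grasp; the last joint's range is limited). The gripper opens to 85 mm and grips with 20 to 120 N. Pads are 22 mm wide; open, the fingers measure 114 mm over their backs; the gripper's body (76 mm by 85 mm) begins 54 mm behind the grasp point. The pads swing forward as they close: fully open they stand 13 mm farther back than shut.
Start: joints at [0.904, 0.313, 1.498, -0, 1.331, -0.223], TCP at [0.225, 0.474, 0.231] pointing down, gripper open.
Joint ranges: [-2.94, 2.94], [-0.97, 2.17], [0.19, 2.56], [-1.23, 4.37], [0.02, 3.11], [-2.88, 2.88]. Speed limits (rad/s): [2.39, 2.39, 3.01, 3.14, 3.14, 3.14].

INTERFACE

Orientations are given as a 3x3 rotation matrix whose columns are the frame's x, y, z axes.
In Python, from bench import bot gives the robot as it stands. The module is installed in compiled form; this text tells all that it offers.
- The arm moves only by the tool move_arm, never from a script. Its argument "increments" is a list that holds one entry, the list of rows, each a list of 7 numbers: the turn, a rotation vector about the tool's x, y, z normalised to -1 to 1, where 1 is 2 rad, then the shift along the tool's x, y, z normalised to -1 to 1, where 1 is 30 cm, then the closure, from 0 (fully open) to 1 (shut). In form: [[[rx, ry, rz, tx, ty, tz, claw], ...]]. A call has 1 to 12 rows; each row is the pose to reach, as a shift and turn from the pose measured when the call began, along the tool's axes at that moment; what a row does not reach only later rows make up. A row lasts 1/12 s, in which the tool goes at most 41.7 mm and 7.16 degrees, less where a joint would pass 70% of its speed; a pose out of reach is approached as far as the arm can. A call with a number of a shift or a turn outside -1 to 1 is refused whole. A call with a gripper value outside its range is refused whole. The fingers move at their own pace and stop on an object; the grip force is fixed at half the most. Time passes only in rows, so rows that repeat a pose let the fingers close. It gives the time, the measured TCP pose, the force and the opening at its end, in the units of the state.
- bot.get_state(): the state, without advancing time (a new reading comes with each control period).
- bot.get_image(name): name is "scene" or "top" or "wrist"; returns a dict with "frame" (384x512x3 uint8, red, green, blue), "range_z" (384x512 float32, m along the optical axis (not along the pixel's ray), 0 where there is no reading), "fx", "fy", "cx", "cy" (pixels), "T" (4x4, takes a point from camera to world coordinates). Camera axes: x right, y up, looking along -z (the intrinsics and any distortion apply to the point x, -y, -z); pixel columns grow to the right and rows downward; lengths in m; the calibration is good to about 2 mm. The wrist camera is an equidistant fisheye: a pixel r from the principal point sees the ray r / f radians off the axis. A picture is of the moment at which its call begins.
- bot.hand_in(): hands the job in, once; it reports no verdict.
Trained networks look in the newest picture that a camera, given by its name, has taken for a name from the list of things; names that differ only in an ending like _2 or _b are one class to them, and where a whole thing is asked for, a point or a joint stands for the part that bears it (a point fixed in the world has none). Each returns a list of dicts, best first, with "conf" (0 to 1); they miss things now and then, are a little off and sometimes report something else, mostly with a low value. They report only what shows in the picture. A call takes as long as a camera call.
- bot.look_for(thing, camera): "point" ([x, y, z] in m, in world coordinates, good to about 4 mm: the middle of the surface that is visible of it).
- bot.regions_of(thing, camera): "pixels" (384x512 bool, what is visible of it).
The state is a dict: "clock": time; "q": joint angles; "qd": joint speeds; "effort": joint torques, N m; "eef_pos": TCP position; "eef_rot": TCP orientation; "force": force on the tool from outside, world axes, zero at the start; "wrist_torque": the same for the moment, N m; "width": finger opening in m.
Only numpy, scipy, OpenCV 4.12 (cv2) and the standard library are available. Lean on these libraries where they do the work, as an engineer would, in place of code of your own. Each camera call takes 0.05 s, during which the arm holds its last target. There are 200 camera calls.

## Working session

There is one attempt and no reset: what is moved stays moved. The work goes in short steps, Python scripts to look and compute and a tool call to move; the robot and the scene stay as the last step left them, time stands still between calls to the robot, and variables do not carry over. Pictures are saved under pics/ and viewed, about 8 in all and at most 12, crops included, and the job is handed in when it is done.

Besides the shell and the picture viewer there is one more tool, called after "Call:" as a command line: name --argument value ..., lists and objects as JSON in quotes. move_arm: Moves the arm, as the interface text tells. Scaled input: -1 to 1 covers 30 cm each way for a shift and 2 rad each way for a turn. Its arguments: {"type":"object","properties":{"increments":{"type":"array"}},"required":["increments"]}

```bash
mkdir -p pics; cat > h.py <<'E'
import numpy as np, cv2
from bench import bot
def save(im,name,crop=None,s=1):
    f=im["frame"][:,:,::-1]
    if crop: f=f[crop[0]:crop[1],crop[2]:crop[3]]
    cv2.imwrite("pics/"+name,cv2.resize(f,None,fx=s,fy=s,interpolation=cv2.INTER_CUBIC))
def cloud(im,fish=False):
    h,w=im["range_z"].shape; z=im["range_z"].astype(float)
    u,v=np.meshgrid(np.arange(w),np.arange(h))
    a=(u-im["cx"])/im["fx"]; b=(v-im["cy"])/im["fy"]
    if fish:
        r=np.hypot(a,b)+1e-9; t=np.tan(np.minimum(r,1.5))/r; a,b=a*t,b*t
    P=np.stack([a*z,-b*z,-z,np.ones_like(z)],-1)@im["T"].T
    P=P[...,:3]; P[z<=0]=np.nan
    return P
def proj(im,p,fish=False):
    c=np.linalg.inv(im["T"])@np.append(p,1); x,y,z=c[0],-c[1],-c[2]
    if fish:
        r=np.hypot(x,y); th=np.arctan2(r,z); return im["cx"]+im["fx"]*th*x/r, im["cy"]+im["fy"]*th*y/r
    return im["cx"]+im["fx"]*x/z, im["cy"]+im["fy"]*y/z
E
cat > a.py <<'E'
from h import *
np.set_printoptions(precision=4,suppress=True)
s=bot.get_state(); print(s["clock"],s["eef_pos"],s["eef_rot"],s["width"],bot.grasp_offset)
ims={}
for c in("scene","top"):
    im=ims[c]=bot.get_image(c); save(im,c+".png"); print(c,im["T"],im["fx"])
    P=cloud(im)
    for t in("stand","pliers","ring","dolly","bearing","rib","slip_cup","pebble","grip","pin_l","eye_l","eye_r"):
        l=bot.look_for(t,c); print(t,[(np.round(d["point"],4),round(d["conf"],2)) for d in l[:2]])
a=np.hstack([ims["scene"]["frame"],ims["top"]["frame"]])[:,:,::-1]
cv2.imwrite("pics/both.png",np.vstack([ims["scene"]["frame"],ims["top"]["frame"]])[:,:,::-1])
np.savez("top.npz",**ims["top"]); np.savez("scene.npz",**ims["scene"])
E
python3 a.py
```

```text
0.0 [0.2253 0.4739 0.2307] [[-0.9031  0.4294 -0.0008]
 [ 0.4294  0.9031 -0.001 ]
 [ 0.0003 -0.0013 -1.    ]] 0.08533495500146865 0.0187
scene [[-0.0772 -0.8471  0.5258  1.0652]
 [ 0.997  -0.0604  0.0491  0.0293]
 [-0.0098  0.528   0.8492  0.9714]
 [ 0.      0.      0.      1.    ]] 446.06015150333786
stand [(array([ 0.5753, -0.2054,  0.0598]), 0.64)]
pliers [(array([ 0.5531, -0.2203,  0.0882]), 0.72), (array([ 0.5628, -0.1869,  0.1323]), 0.22)]
ring [(array([0.5327, 0.2276, 0.0185]), 0.46)]
dolly [(array([0.5417, 0.2296, 0.0133]), 0.67), (array([0.5367, 0.226 , 0.0195]), 0.42)]
bearing [(array([0.5462, 0.0019, 0.0161]), 0.95), (array([ 0.5505, -0.2347,  0.1241]), 0.52)]
rib []
slip_cup [(array([ 0.3786, -0.0968,  0.0265]), 0.67), (array([0.5268, 0.2537, 0.0253]), 0.52)]
pebble [(array([ 0.6379, -0.1451,  0.011 ]), 0.65)]
grip []
pin_l [(array([ 0.5543, -0.2348,  0.1232]), 0.65), (array([ 0.5675, -0.1858,  0.1318]), 0.52)]
eye_l [(array([ 0.5519, -0.2353,  0.1262]), 0.27)]
eye_r [(array([ 0.5519, -0.2353,  0.1262]), 0.27)]
top [[ 0.0092  0.9985 -0.0533  0.4284]
 [-0.9995  0.0076 -0.0294 -0.018 ]
 [-0.0289  0.0536  0.9981  1.3291]
 [ 0.      0.      0.      1.    ]] 449.9057253715366
stand [(array([ 0.5451, -0.2039,  0.064 ]), 0.67)]
pliers [(array([ 0.5511, -0.2247,  0.0828]), 0.76)]
ring [(array([0.5295, 0.2291, 0.0176]), 0.46)]
dolly [(array([0.5336, 0.2256, 0.0131]), 0.69), (array([ 0.6221, -0.1468,  0.0076]), 0.54)]
bearing [(array([ 0.5216, -0.0029,  0.0054]), 0.58)]
rib [(array([0.4027, 0.0914, 0.0042]), 0.93)]
slip_cup []
pebble [(array([ 0.5495, -0.225 ,  0.0821]), 0.43)]
grip [(array([ 0.5473, -0.222 ,  0.085 ]), 0.76)]
pin_l []
eye_l [(array([0.5319, 0.2478, 0.0225]), 0.43)]
eye_r [(array([0.5319, 0.2478, 0.0225]), 0.43)]
```

View pics/both.png

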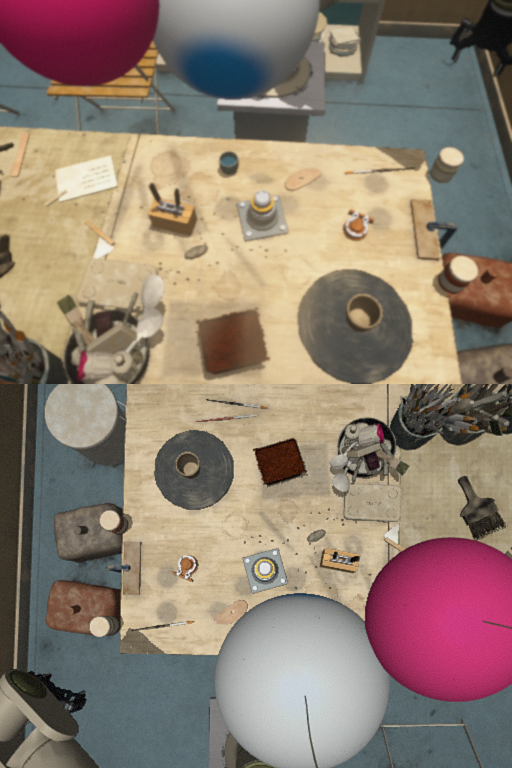

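```bash
cat > b.py <<'E'
from h import *
np.set_printoptions(precision=4,suppress=True)
for c in("top","scene"):
    im=dict(np.load(c+".npz")); P=cloud(im); x,y,z=P[...,0],P[...,1],P[...,2]
    def box(n,x0,x1,y0,y1,z0,z1):
        m=(x>x0)&(x<x1)&(y>y0)&(y<y1)&(z>z0)&(z<z1); q=P[m]
        if len(q)<5: print(c,n,"none",len(q)); return
        r=cv2.minAreaRect((q[:,:2]*1000).astype(np.float32)); print(c,n,len(q),"mean",q.mean(0),"rect",np.round(r[0],1),np.round(r[1],1),round(r[2],1)); return q
    box("spindle top",.45,.62,-.06,.06,.1005,.112)
    box("stand top",.48,.63,-.3,-.13,.061,.070)
    box("yoke top",.48,.63,-.3,-.13,.078,.09)
    box("handles top",.48,.66,-.3,-.13,.154,.17)
    box("handles",.48,.66,-.3,-.13,.11,.17)
    box("ring",.45,.62,.15,.3,.0175,.0225)
    box("dolly stub",.45,.62,.15,.3,.0238,.03)
E
python3 b.py
```

```text
top spindle top 83 mean [ 0.5248 -0.0014  0.1027] rect [525.7  -0.6] [35.  36.7] 45.5
top stand top 393 mean [ 0.5517 -0.2105  0.0657] rect [ 553.4 -214.5] [100.1  50.7] 79.1
top yoke top 81 mean [ 0.5521 -0.214   0.0833] rect [ 552.6 -213.3] [62.5 20.6] 81.2
top handles top 35 mean [ 0.5532 -0.215   0.1604] rect [ 553.4 -214.6] [66.9 12. ] 80.1
top handles 69 mean [ 0.551  -0.2193  0.1471] rect [ 552.8 -214.5] [66.9 13.2] 79.8
top ring 131 mean [0.5343 0.2318 0.0199] rect [533.9 230.3] [59.5 67. ] 68.8
top dolly stub 79 mean [0.5386 0.228  0.0263] rect [533.1 228.4] [50.9 60.4] 84.8
scene spindle top 65 mean [ 0.5309 -0.0018  0.1023] rect [526.4  -2.7] [35.1 37.9] 54.3
scene stand top 512 mean [ 0.5607 -0.2132  0.0656] rect [ 554.6 -216.4] [100.   52.3] 78.4
scene yoke top 139 mean [ 0.5565 -0.2153  0.0825] rect [ 555.1 -215.7] [62.2 20.3] 80.0
scene handles top 53 mean [ 0.5555 -0.2165  0.1593] rect [ 555.  -216.8] [67.9 12.6] 80.6
scene handles 184 mean [ 0.5562 -0.2187  0.14  ] rect [ 554.2 -216.5] [68.  14.6] 78.7
scene ring 182 mean [0.5373 0.227  0.0196] rect [536.5 229.2] [54.5 66.5] 67.9
scene dolly stub 83 mean [0.5415 0.2255 0.0258] rect [534.8 229.1] [28.7 43.8] 60.5
```

```bash
cat > c.py <<'E'
from h import *
np.set_printoptions(precision=4,suppress=True)
t=dict(np.load("top.npz"));s=dict(np.load("scene.npz"))
out=[]
for im in(t,s):
    u,v=map(int,proj(im,[.535,.229,.018])); a=im["frame"][v-28:v+28,u-28:u+28,::-1]
    out.append(cv2.resize(a,(400,400),interpolation=cv2.INTER_CUBIC)); print(u,v)
cv2.imwrite("pics/ring.png",np.hstack(out))
P=cloud(t); 
for (u,v) in((300,298),(230,300),(370,300),(300,220),(450,230),(450,160)): print("top",u,v,P[v,u])
P=cloud(s)
for (u,v) in((80,30),(230,40),(210,90),(310,30)): print("scene",u,v,P[v,u])
E
python3 c.py
```

```text
186 182
357 223
top 300 298 [ 0.3011 -0.0672  0.5868]
top 230 300 [0.286  0.052  0.5294]
top 370 300 [ 0.2921 -0.1897  0.5444]
top 300 220 [ 0.4279 -0.0724  0.4997]
top 450 230 [ 0.4153 -0.283   0.6556]
top 450 160 [ 0.5278 -0.3099  0.5912]
scene 80 30 [ 0.5336 -0.272   0.5471]
scene 230 40 [ 0.4415 -0.0649  0.4663]
scene 210 90 [ 0.429  -0.1134  0.3338]
scene 310 30 [0.3482 0.0746 0.4216]
```

View pics/ring.png

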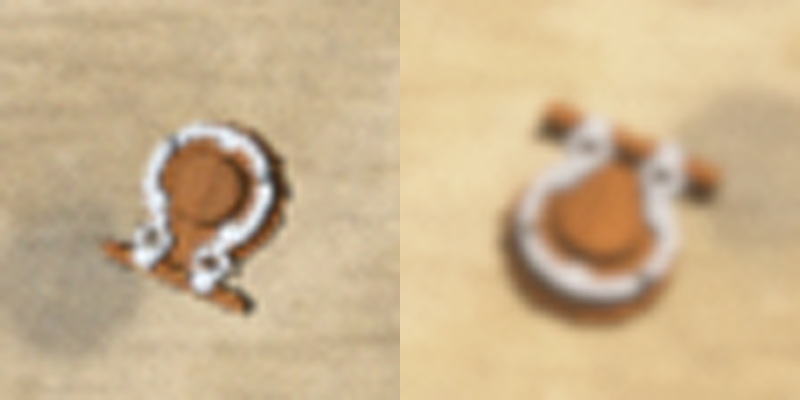

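```bash
cat >> h.py <<'E'
def go(p,ang=None,s=None):
    """row numbers for TCP target p (world), tool-y direction angle ang (deg), tool down"""
    s=s or bot.get_state(); R=np.array(s["eef_rot"]); d=R.T@(np.array(p)-s["eef_pos"])/.3
    rv=np.zeros(3)
    if ang is not None:
        a=np.radians(ang); y=np.array([np.cos(a),np.sin(a),0]); z=np.array([0,0,-1.]); T=np.stack([np.cross(y,z),y,z],1)
        rv=cv2.Rodrigues(R.T@T)[0].ravel()/2
    print("row",np.round(rv,4),np.round(d,4),"| y-ang",round(np.degrees(np.arctan2(R[1,1],R[0,1])),2),"tcp",np.round(s["eef_pos"],4),"F",np.round(s["force"],1),"w",round(s["width"],4),"t",round(s["clock"],2))
E
cat > d.py <<'E'
from h import *
from scipy.optimize import least_squares
for c in("top","scene"):
    im=dict(np.load(c+".npz")); P=cloud(im); f=im["frame"].astype(int)
    for n,m in(("white",(f.min(-1)>120)),("pink",(f[...,0]-f[...,1]>90)&(f[...,2]-f[...,1]>30))):
        q=P[m&(P[...,2]>.3)&(P[...,2]<.8)]
        if len(q)<50: continue
        r=least_squares(lambda v:np.linalg.norm(q-v[:3],axis=1)-v[3],[.35,-.1,.5,.12],loss="soft_l1",f_scale=.003); print(c,n,len(q),r.x)
go([.554,-.2155,.235],79.5)
E
python3 d.py
```

```text
top white 24017 [ 0.27835182 -0.07813683  0.41092078  0.17592345]
top pink 18237 [ 0.40564755 -0.33111952  0.52009222  0.14263055]
scene white 5226 [ 0.27860106 -0.081324    0.41549051  0.17135802]
scene pink 4657 [ 0.40564118 -0.33301345  0.51975699  0.14241568]
row [-0.      0.     -0.1302] [-1.9761 -1.6059 -0.0123] | y-ang 64.57 tcp [0.2254 0.4741 0.2313] F [ 0.8 -0.2 -0.3] w 0.0851 t 1.3
```

Call:
move_arm --increments '[[[0,0,0,-0.63,-0.15,0,0],[0,0,0,-0.63,-0.15,0,0],[0,0,0,-0.63,-0.15,0,0],[0,0,0,-0.63,-0.15,0,0],[0,0,0,-0.63,-0.15,0,0]]]'

```text
clock: 1.72
eef_pos: [0.3791, 0.3501, 0.2314]
eef_rot: [[-0.902, 0.431, 0.001], [0.431, 0.902, -0.0], [-0.001, 0.0, -1.0]]
force: [0.1, 1.2, -0.9]
width: 0.0853
```

Call:
move_arm --increments '[[[0,0,0,-0.63,-0.15,0,0],[0,0,0,-0.63,-0.15,0,0],[0,0,0,-0.63,-0.15,0,0],[0,0,0,-0.63,-0.15,0,0],[0,0,0,-0.63,-0.15,0,0],[0,0,0,-0.63,-0.15,0,0],[0,0,0,-0.63,-0.15,0,0]]]'

```text
clock: 2.3
eef_pos: [0.5309, 0.227, 0.231]
eef_rot: [[-0.901, 0.433, -0.0], [0.433, 0.901, -0.0], [0.0, -0.0, -1.0]]
force: [-0.6, -0.3, -0.1]
width: 0.0854
```

```bash
cat > e.py <<'E'
from h import *
im=bot.get_image("wrist"); save(im,"w1.png"); np.savez("w1.npz",**im)
print({k:im[k] for k in("fx","fy","cx","cy","T")})
for p in([.535,.229,.026],[.535+.026*.927,.229-.026*.375,.02],[.535-.028*.927,.229+.028*.375,.02]): print(proj(im,p,True))
top=bot.get_image("top"); np.savez("top2.npz",**top)
P=cloud(top); f=top["frame"].astype(int)
from scipy.optimize import least_squares
for n,m in(("white",(f.min(-1)>120)),("pink",(f[...,0]-f[...,1]>90)&(f[...,2]-f[...,1]>30))):
    q=P[m&(P[...,2]>.3)&(P[...,2]<.8)]
    if len(q)>50: r=least_squares(lambda v:np.linalg.norm(q-v[:3],axis=1)-v[3],[.35,-.1,.5,.12],loss="soft_l1",f_scale=.003); print(n,len(q),r.x)
go([.554,-.2155,.235],79.5)
E
python3 e.py
```

```text
{'fx': 297.3186396354542, 'fy': 297.3186396354542, 'cx': 257.37075469847554, 'cy': 189.0219933874075, 'T': array([[ 0.43316986, -0.85810736, -0.27570932,  0.4592261 ],
       [ 0.90131055,  0.41180101,  0.13438458,  0.26116153],
       [-0.00177902, -0.30671107,  0.95180101,  0.37254483],
       [ 0.        ,  0.        ,  0.        ,  1.        ]])}
(np.float64(261.090852307853), np.float64(165.60579535744793))
(np.float64(262.30089617581626), np.float64(184.85708478676486))
(np.float64(259.6165579406493), np.float64(141.76261908099076))
white 32608 [-0.14203243  0.28429691 -1.33704769  1.9825707 ]
pink 18463 [ 0.40564837 -0.33112161  0.52003904  0.14265539]
row [-0.000e+00  1.000e-04 -1.308e-01] [-0.7104 -1.3013 -0.0116] | y-ang 64.51 tcp [0.5296 0.2286 0.2315] F [ 0.1 -0.7 -0.1] w 0.0853 t 2.4
```

View pics/w1.png

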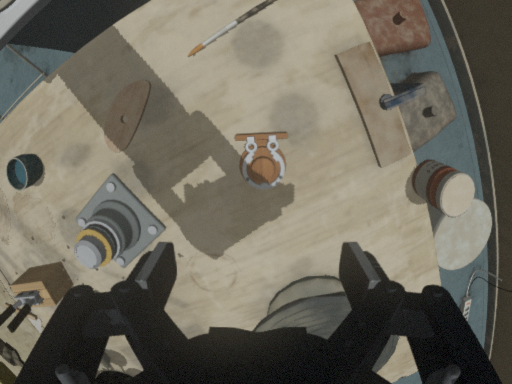

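Call:
move_arm --increments '[[[0,0,0,-0.1,-0.15,0,0],[0,0,0,-0.18,-0.3,0,0],[0,0,0,-0.25,-0.4,0,0],[0,0,0,-0.3,-0.5,0,0],[0,0,0,-0.35,-0.6,0,0],[0,0,0,-0.355,-0.65,0,0],[0,0,0,-0.355,-0.65,0,0]]]'

```text
clock: 2.98
eef_pos: [0.5411, 0.005, 0.2317]
eef_rot: [[-0.902, 0.432, 0.0], [0.432, 0.902, -0.001], [-0.0, -0.0, -1.0]]
force: [-0.7, 0.4, -0.7]
width: 0.0855
```

```bash
cat > f.py <<'E'
from h import *
print(np.round(bot.get_state()["effort"],1))
im=bot.get_image("scene"); save(im,"s2.png")
w=bot.get_image("wrist"); np.savez("w2.npz",**w); save(w,"w2.png")
cv2.imwrite("pics/sw2.png",cv2.resize(np.hstack([im["frame"],w["frame"]])[:,:,::-1],(800,300),interpolation=cv2.INTER_AREA))
go([.554,-.2155,.235],79.5)
E
python3 f.py
```

```text
[ -2.3 -42.8 -26.   -0.1  -0.1  -0.5]
row [ 0.0002  0.0003 -0.1306] [-0.3575 -0.6542 -0.0107] | y-ang 64.54 tcp [0.5416 0.0078 0.2318] F [0.4 0.5 0.2] w 0.0856 t 3.08
```

View pics/sw2.png

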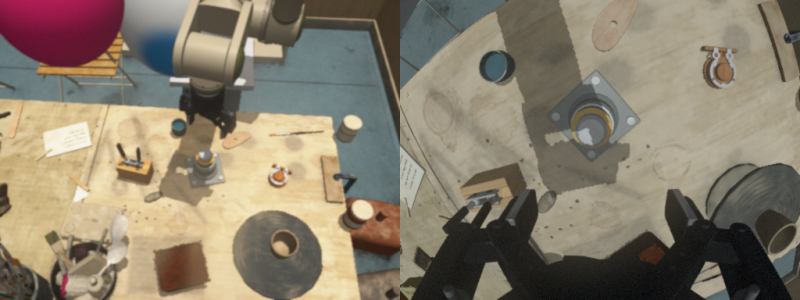

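Call:
move_arm --increments '[[[0,0,-0.02,-0.06,-0.12,0,0],[0,0,-0.05,-0.13,-0.25,0,0],[0,0,-0.08,-0.2,-0.38,0,0],[0,0,-0.11,-0.27,-0.5,0,0],[0,0,-0.13,-0.33,-0.61,0,0],[0,0,-0.13,-0.357,-0.654,0,0],[0,0,-0.13,-0.357,-0.654,0,0],[0,0,-0.13,-0.357,-0.654,0,0]]]'

```text
clock: 3.75
eef_pos: [0.5544, -0.2139, 0.2316]
eef_rot: [[-0.983, 0.182, 0.0], [0.182, 0.983, 0.001], [-0.0, 0.001, -1.0]]
force: [0.7, -0.3, 0.9]
width: 0.0852
```

```bash
cat > g.py <<'E'
from h import *
print(np.round(bot.get_state()["effort"],1))
w=bot.get_image("wrist"); np.savez("w3.npz",**w); save(w,"w3.png")
P=cloud(w,True); x,y,z=P[...,0],P[...,1],P[...,2]
for n,z0,z1 in(("handles top",.154,.166),("handles",.11,.166),("yoke",.079,.09),("stand",.061,.070)):
    m=(abs(x-.555)<.075)&(abs(y+.2155)<.07)&(z>z0)&(z<z1)
    q=(P[m][:,:2]*1000).astype(np.float32); r=cv2.minAreaRect(q); print(n,len(q),q.mean(0),np.round(r[0],1),np.round(r[1],1),round(r[2],1))
go([.554,-.2155,.111],79.5)
E
python3 g.py
```

```text
[ -2.5 -47.8 -27.1  -0.1  -0.   -0.1]
handles top 391 [ 551.8443  -213.83167] [ 552.5 -213.8] [68.1 12.9] 79.4
handles 903 [ 550.42017 -213.45605] [ 552.5 -213.9] [68.1 13.4] 79.7
yoke 598 [ 551.4555  -213.87831] [ 553.4 -213.9] [63.7 21.5] 79.4
stand 2623 [ 547.6758  -213.64975] [ 553. -214.] [100.8  50.8] 79.4
row [0.0005 0.0002 0.0004] [ 2.000e-04 -8.000e-03  4.025e-01] | y-ang 79.55 tcp [ 0.5544 -0.2132  0.2318] F [-0.2  1.  -0.1] w 0.0859 t 3.8
```

View pics/w3.png

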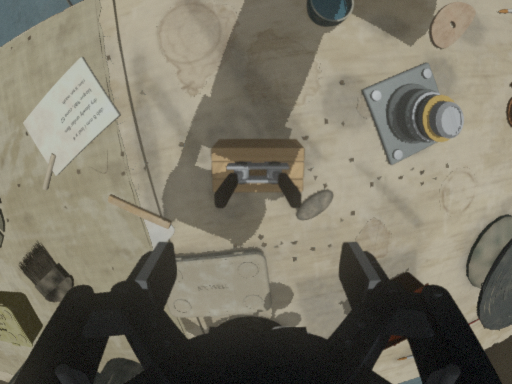

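Call:
move_arm --increments '[[[0,0,0,0.005,0,0.12,0],[0,0,0,0.005,0,0.24,0],[0,0,0,0.005,0,0.36,0],[0,0,0,0.005,0,0.42,0],[0,0,0,0.005,0,0.423,0],[0,0,0,0.005,0,0.423,0],[0,0,0,0.005,0,0.423,0.2],[0,0,0,0.005,0,0.423,0.32],[0,0,0,0.005,0,0.423,0.32],[0,0,0,0.005,0,0.423,0.32],[0,0,0,0.005,0,0.423,0.32],[0,0,0,0.005,0,0.423,0.32]]]'

```text
clock: 4.8
eef_pos: [0.5542, -0.2138, 0.1078]
eef_rot: [[-0.983, 0.181, 0.005], [0.181, 0.983, -0.003], [-0.005, -0.002, -1.0]]
force: [-1.4, -1.0, 6.9]
width: 0.0584
```

```bash
cat > g2.py <<'E'
from h import *
w=bot.get_image("wrist"); np.savez("w4.npz",**w); save(w,"w4.png",(60,300,120,400),2)
go([.553,-.2135,.190],79.4)
E
python3 g2.py
```

```text
row [-0.0008  0.0027  0.0013] [ 2.700e-03 -2.000e-04 -2.741e-01] | y-ang 79.55 tcp [ 0.5542 -0.2138  0.1078] F [-0.8 -1.3  7.9] w 0.0586 t 4.85
```

View pics/w4.png

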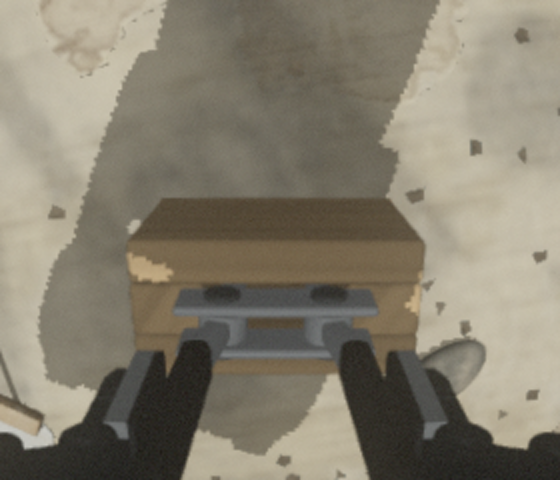

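Call:
move_arm --increments '[[[0,0,0,0,0,-0.02,0.33],[0,0,0,0,0,-0.06,0.33],[0,0,0,0,0,-0.12,0.33],[0,0,0,0,0,-0.19,0.33],[0,0,0,0,0,-0.26,0.33],[0,0,0,0,0,-0.33,0.33],[0,0,0,0,0,-0.38,0.33],[0,0,0,0,0,-0.42,0.33],[0,0,0,0,0,-0.42,0.33],[0,0,0,0,0,-0.42,0.33]]]'

```text
clock: 5.68
eef_pos: [0.5537, -0.2134, 0.2345]
eef_rot: [[-0.983, 0.181, 0.006], [0.181, 0.983, -0.003], [-0.007, -0.002, -1.0]]
force: [-0.2, -0.3, -2.2]
width: 0.0574
```

```bash
cat > g3.py <<'E'
from h import *
w=bot.get_image("wrist"); np.savez("w5.npz",**w); save(w,"w5.png",(60,300,120,400),2)
s=bot.get_state(); P=cloud(w,True); R=np.array(s["eef_rot"]); Q=(P-s["eef_pos"])@R  # tool frame
m=(abs(Q[...,0])<.02)&(abs(Q[...,1])<.045)&(Q[...,2]>.01)&(Q[...,2]<.12)
q=Q[m]*1000
for lo in range(10,120,8):
    k=q[(q[:,2]>=lo)&(q[:,2]<lo+8)]
    if len(k): print(lo,len(k),"x",np.round([k[:,0].min(),k[:,0].max()],1),"y",np.round(np.percentile(k[:,1],[0,50,100]),1))
go([.53,-.0,.235],79.4)
E
python3 g3.py
```

```text
10 193 x [-2.8  5.5] y [-24.1 -16.2  23.3]
18 1126 x [-7.7 10.9] y [-31.9  -0.7  31.1]
26 1172 x [-9.9 12.9] y [-32.   -0.7  31. ]
34 499 x [-5.2 13. ] y [-32.3   0.6  31. ]
42 1 x [-4.7 -4.7] y [-6.2 -6.2 -6.2]
50 18 x [5.1 6. ] y [-18.7 -14.   17.9]
58 71 x [2.9 6.1] y [-19.8  11.7  19.1]
66 83 x [0.6 5.9] y [-19.2  11.3  19. ]
74 73 x [-0.5  5.8] y [-19.6 -11.7  18.8]
82 87 x [0.3 7.8] y [-19.4 -11.4  18.6]
90 20 x [4.7 8.2] y [-17.4  12.3  16.4]
98 1 x [2. 2.] y [11.9 11.9 11.9]
row [-0.0007  0.0025  0.0014] [ 0.2054  0.6848 -0.007 ] | y-ang 79.56 tcp [ 0.5534 -0.2132  0.2335] F [-0.3  0.1 -1.7] w 0.0574 t 5.73
```

View pics/w5.png

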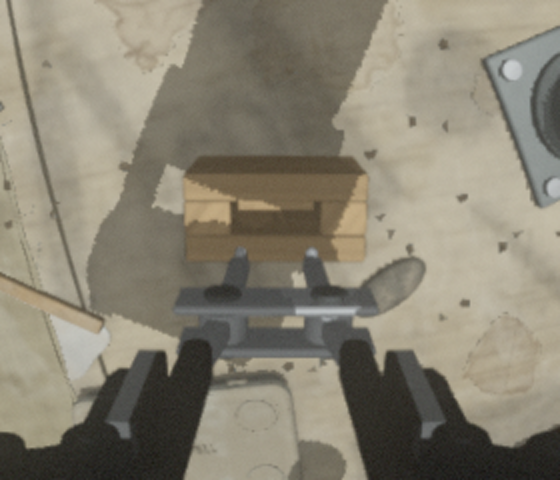

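```bash
cat > g4.py <<'E'
from h import *
np.set_printoptions(precision=4,suppress=True)
s=bot.get_state(); R=np.array(s["eef_rot"]); w=dict(np.load("w5.npz"))
def ray(im,u,v):
    a,b=(u-im["cx"])/im["fx"],(v-im["cy"])/im["fy"]; r=np.hypot(a,b); d=np.array([a*np.sin(r)/r,-b*np.sin(r)/r,-np.cos(r)]); return im["T"][:3,3],im["T"][:3,:3]@d
for u,v in((240,186.5),(275,186.5)):
    o,d=ray(w,u,v); o=R.T@(o-s["eef_pos"]); d=R.T@d
    for z in(.095,.101,.105): print(u,z,(o+d*(z-o[2])/d[2])*1000)
Q=(cloud(w,True)-s["eef_pos"])@R*1000
m=(abs(Q[...,0])<20)&(abs(Q[...,1])<34)&(abs(Q[...,1])>24)&(Q[...,2]>15)&(Q[...,2]<60)
print("yoke ends z",np.percentile(Q[m][:,2],[2,10,30,50,70,90,98]), "top-face x", np.percentile(Q[m&(Q[...,2]<26)][:,0],[2,50,98]))
w=dict(np.load("w1.npz")); P=cloud(w,True)
m=(np.hypot(P[...,0]-.535,P[...,1]-.229)<.02)&(P[...,2]>.0235); q=(P[m][:,:2]*1000).astype(np.float32); print("stub",len(q),cv2.minEnclosingCircle(q),q.mean(0))
m=(np.hypot(P[...,0]-.535,P[...,1]-.229)<.06)&(P[...,2]>.0135)&(P[...,2]<.0225); q=(P[m][:,:2]*1000).astype(np.float32)
yaw=np.radians(-22); X=np.array([np.cos(yaw),np.sin(yaw)]);Y=np.array([-X[1],X[0]]); q2=(q-[535,229]);a=q2@X;b=q2@Y
print("ringframe x",np.percentile(a,[0,1,99,100]),"y at ledge",np.percentile(b[a<-36],[0,100]),"y body",np.percentile(b[abs(a)<10],[0,100]))
k=a<-34; print("ledge",cv2.minAreaRect(q[k]))
g=cv2.resize(w["frame"][130:200,225:300,::-1],None,fx=8,fy=8,interpolation=cv2.INTER_CUBIC); cv2.imwrite("pics/ringw1.png",g)
E
python3 g4.py
```

```text
240 0.095 [  4.7463 -15.1463  95.    ]
240 0.101 [  2.8588 -15.5254 101.    ]
240 0.105 [  1.6006 -15.7781 105.    ]
275 0.095 [ 4.7582 14.188  95.    ]
275 0.101 [  2.8711  14.5502 101.    ]
275 0.105 [  1.613   14.7917 105.    ]
yoke ends z [23.6041 24.2971 26.1595 30.9498 34.7572 39.1743 40.9456] top-face x [-5.8912  8.7877 10.4842]
stub 4895 ((534.9873657226562, 228.9907684326172), 19.983190536499023) [522.986 233.168]
ringframe x [-37.5317 -36.9382  30.639   32.0953] y at ledge [-29.362   32.5413] y body [-24.2233  27.9316]
ledge ((502.5619201660156, 243.81500244140625), (61.90107345581055, 3.175344467163086), 67.40736389160156)
```

View pics/ringw1.png

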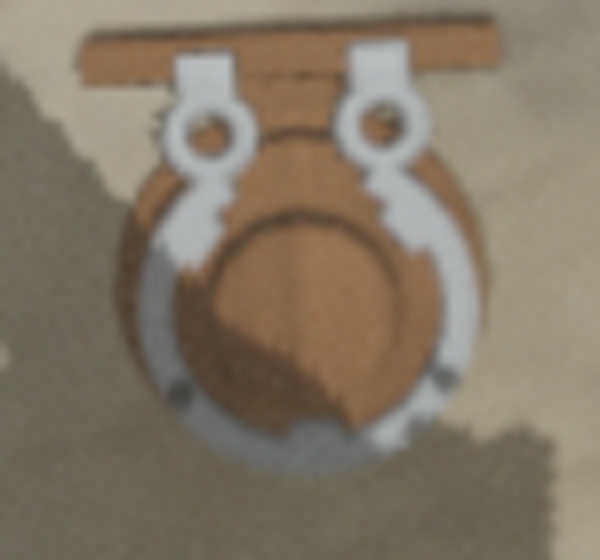

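```bash
cat >> h.py <<'E'
def ray(im,u,v,z):
    a,b=(u-im["cx"])/im["fx"],(v-im["cy"])/im["fy"]; r=np.hypot(a,b); d=im["T"][:3,:3]@np.array([a*np.sin(r)/r,-b*np.sin(r)/r,-np.cos(r)]); o=im["T"][:3,3]
    return o+d*(z-o[2])/d[2]
E
cat > g5.py <<'E'
from h import *
np.set_printoptions(precision=4,suppress=True)
w=dict(np.load("w1.npz")); e1=ray(w,251.25,146.7,.02); e2=ray(w,273,145.2,.02); c=ray(w,263.2,168.5,.026)
d=(e2-e1)[:2]; m=(e1+e2)/2; yaw=np.arctan2(-d[0],d[1]) ; X=np.array([np.cos(yaw),np.sin(yaw)])
print(e1,e2,np.linalg.norm(d),"yaw",np.degrees(yaw),m,"c",c,(c-m)[:2]@X,"mid->center",m[:2]+.028*X)
ang=np.degrees(np.arctan2(d[1],d[0])); print(ang)
P=cloud(w,True); q=P[(np.hypot(P[...,0]-.535,P[...,1]-.229)<.022)&(P[...,2]>.0235)&(P[...,2]<.03)]; print("stub",len(q),q.mean(0))
# TCP target so pins mid (tool x 2.9,y -.5) is over eye mid
a=np.radians(68); y=np.array([np.cos(a),np.sin(a)]); x=np.array([-y[1],y[0]])
t=m[:2]-.0029*x+.0005*y; print("tcp",t); go([t[0],t[1],.141],68)
go([.53,0,.26],68)
E
python3 g5.py
```

```text
[0.5101 0.2279 0.02  ] [0.5197 0.2522 0.02  ] 0.02613954590178587 yaw -21.547662552294746 [0.5149 0.24   0.02  ] c [0.5393 0.2297 0.026 ] 0.026470453621083072 mid->center [0.541  0.2297]
68.45233744770525
stub 414 [0.5404 0.2284 0.0249]
tcp [0.5178 0.2394]
row [-0.0004  0.0026  0.1008] [0.3917 1.4626 0.3044] | y-ang 79.56 tcp [ 0.5534 -0.2132  0.2335] F [-0.3  0.1 -1.7] w 0.0574 t 5.73
row [-0.0004  0.0026  0.1008] [ 0.205   0.6847 -0.0903] | y-ang 79.56 tcp [ 0.5534 -0.2132  0.2335] F [-0.3  0.1 -1.7] w 0.0574 t 5.73
```

Call:
move_arm --increments '[[[0,0,0.01,0.02,0.07,-0.05,0.33],[0,0.0025,0.03,0.05,0.16,-0.09,0.33],[0,0.0025,0.05,0.08,0.27,-0.09,0.33],[0,0.0025,0.07,0.12,0.39,-0.09,0.33],[0,0.0025,0.09,0.16,0.51,-0.09,0.33],[0,0.0025,0.1,0.19,0.62,-0.09,0.33],[0,0.0025,0.1,0.205,0.685,-0.09,0.33],[0,0.0025,0.1,0.205,0.685,-0.09,0.33]]]'

```text
clock: 6.4
eef_pos: [0.5292, 0.0038, 0.2593]
eef_rot: [[-0.929, 0.369, -0.002], [0.369, 0.929, 0.001], [0.002, -0.0, -1.0]]
force: [-0.6, 0.8, -2.4]
width: 0.0573
```

Call:
move_arm --increments '[[[0,0,0,0.04,0.1,0,0.33],[0,0,0,0.1,0.22,0,0.33],[0,0,0,0.16,0.34,0,0.33],[0,0,0,0.22,0.46,0.04,0.33],[0,0,0,0.28,0.58,0.12,0.33],[0,0,0,0.32,0.68,0.2,0.33],[0,0,0,0.333,0.725,0.28,0.33],[0,0,0,0.333,0.725,0.33,0.33],[0,0,0,0.333,0.725,0.34,0.33],[0,0,0,0.333,0.725,0.34,0.33]]]'

```text
clock: 7.23
eef_pos: [0.5162, 0.2422, 0.1562]
eef_rot: [[-0.929, 0.37, -0.004], [0.37, 0.929, -0.0], [0.004, -0.002, -1.0]]
force: [-0.0, -0.5, -2.1]
width: 0.057
```

```bash
cat > g6.py <<'E'
from h import *
w=bot.get_image("wrist"); np.savez("w6.npz",**w); save(w,"w6.png",(100,260,160,360),4)
go([.518,.239,.141],68.4)
E
python3 g6.py
```

```text
row [-0.0002 -0.0008 -0.0011] [-0.0073 -0.0082  0.0554] | y-ang 68.28 tcp [0.5169 0.2421 0.1576] F [ 0.1  0.6 -1.2] w 0.0575 t 7.28
```

View pics/w6.png

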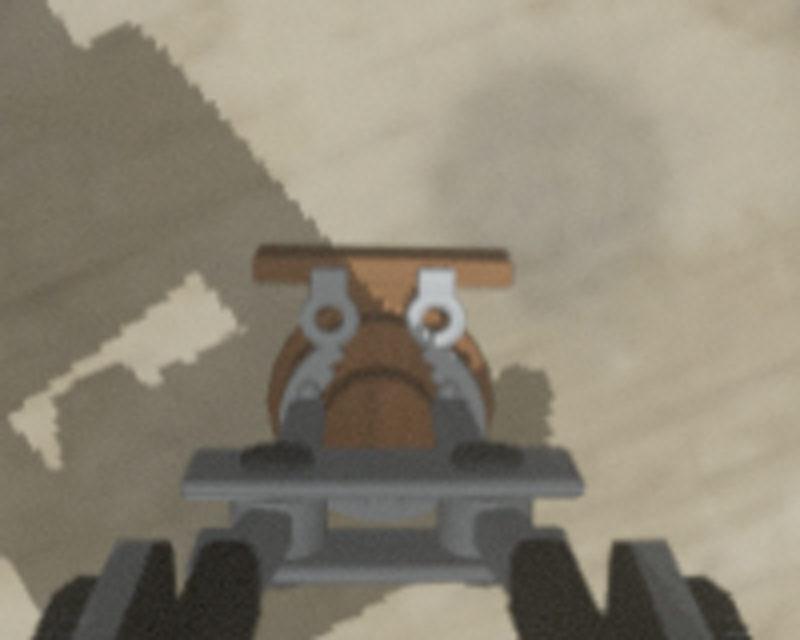

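```bash
cat > g7.py <<'E'
from h import *
np.set_printoptions(precision=2,suppress=True)
w=dict(np.load("w6.npz")); s=bot.get_state(); R=np.array(s["eef_rot"]); p=np.array(s["eef_pos"])
e=[ray(w,u,179.75,.02) for u in(242.5,269.0)]
print("eyes tool",[(R.T@(a-p))*1000 for a in e], np.linalg.norm(e[0]-e[1]), (e[0]+e[1])/2*1000)
for tz in(.098,.101,.104):
    t=[ray(w,u,196.2,p[2]-tz) for u in(236.8,272.5)]
    print(tz,"pins tool",[(R.T@(a-p))*1000 for a in t])
# depth at pins
P=cloud(w,True); Q=(P-p)@R*1000
for r in range(190,208,2): print(r,[np.round(Q[r,c],1) for c in (236,238,240,269,271,273)])
E
python3 g7.py
```

```text
eyes tool [array([  0.37, -15.53, 137.64]), array([  0.4 ,  10.25, 137.63])] 0.02578083297476351 [515.34 239.82  20.  ]
0.098 pins tool [array([ -2.84, -18.43,  98.  ]), array([-2.79, 11.9 , 97.99])]
0.101 pins tool [array([ -3.88, -18.65, 101.  ]), array([ -3.83,  12.05, 100.99])]
0.104 pins tool [array([ -4.92, -18.88, 104.  ]), array([ -4.87,  12.21, 103.99])]
190 [array([-10.5, -22.2, 138.7]), array([-10.3, -20.2, 138.2]), array([-10.5, -18.2, 138.8]), array([-10.4,  10.4, 138.5]), array([-10.6,  12.4, 139.4]), array([-10.3,  14.3, 138.2])]
192 [array([-12.9, -22.3, 139.7]), array([-12.6, -20.3, 139. ]), array([-12.4, -18.2, 138.2]), array([-12.3,  10.4, 138. ]), array([-12.2,  12.4, 137.9]), array([-12.3,  14.4, 138. ])]
194 [array([-14.9, -22.3, 139.4]), array([-14.6, -20.3, 138.6]), array([-14.9, -18.3, 139.5]), array([-14.6,  10.5, 138.8]), array([-14.7,  12.5, 138.9]), array([-14.8,  14.5, 139.2])]
196 [array([ -0.9, -18.7,  93.1]), array([ -1.5, -17.1,  94.5]), array([-17.1, -18.4, 139.6]), array([-18.5,  10.7, 143.9]), array([-0.9, 10.4, 93. ]), array([-1.1, 12.1, 93.6])]

[... 179 characters left out ...]
 [array([ -2.6, -18.4,  87.9]), array([ -3.7, -17. ,  90.9]), array([ -7.1, -15.9, 100.4]), array([-3.6,  8.7, 90.7]), array([-3.4, 10.3, 90.2]), array([-3.2, 11.9, 89.7])]
202 [array([ -2.4, -18. ,  82.5]), array([ -2.1, -16.3,  81.7]), array([ -3.3, -15. ,  85.1]), array([-3.7,  8.5, 86.3]), array([-2.7, 10. , 83.5]), array([-3.2, 11.7, 85. ])]
204 [array([ -1.7, -17.5,  76.2]), array([ -2.4, -16.1,  78.1]), array([ -3.7, -14.8,  81.5]), array([-4.4,  8.4, 83.4]), array([-2.4,  9.8, 78.2]), array([-1.8, 11.3, 76.5])]
206 [array([ -1.5, -17.2,  71.4]), array([ -2.2, -15.8,  73. ]), array([ -4.2, -14.6,  78.5]), array([-4.7,  8.3, 79.8]), array([-2.3,  9.6, 73.5]), array([-0.8, 11. , 69.7])]
```

```bash
cat >> h.py <<'E'
def pins(name=None):
    w=bot.get_image("wrist"); s=bot.get_state(); R=np.array(s["eef_rot"]); p=np.array(s["eef_pos"])
    if name: np.savez(name+".npz",pos=p,rot=R,**w)
    Q=(cloud(w,True)-p)@R*1000
    for lo in(20,55,62,69,76,83,90):
        o=[]
        for sg in(-1,1):
            m=(abs(Q[...,0])<16)&(Q[...,1]*sg>2)&(abs(Q[...,1])<(36 if lo<30 else 27))&(Q[...,2]>=lo)&(Q[...,2]<lo+7); k=Q[m]
            o+=[len(k)]+([np.round(np.percentile(k[:,1],[4,50,96]),1),np.round(np.percentile(k[:,0],[5,50,95]),1)] if len(k)>3 else [])
        print(lo,*o)
    return w,s,Q
E
cat > g8.py <<'E'
from h import *
w,s,Q=pins("w7"); go([.518,.239,.141],68.4,s)
from scipy import ndimage
E
python3 g8.py
```

```text
20 299 [-30.8 -17.1  -3.4] [-10.8   1.1   5.8] 156 [ 2.9 13.3 19.7] [-10.8  -1.7   5.2]
55 4 [-20.  -18.2 -16.4] [-0.3 -0.1  0.2] 2
62 31 [-21.9 -17.6 -14.8] [-2.3 -0.6 -0.2] 32 [ 9.4 12.4 16.2] [-1.6 -0.6 -0.3]
69 30 [-21.6 -18.  -14.9] [-2.2 -1.1 -0.6] 30 [ 8.9 12.  15.6] [-3.2 -1.1 -0.6]
76 28 [-21.5 -17.8 -14.5] [-5.3 -1.4 -1. ] 26 [ 8.4 10.4 14.8] [-5.4 -2.1 -1. ]
83 20 [-21.3 -16.6 -14.4] [-6.7 -2.5 -1.4] 26 [ 7.9 10.2 14.4] [-6.3 -2.7 -2.1]
90 29 [-20.3 -17.8 -16.1] [-3.4 -1.6 -0. ] 28 [ 8.9 11.2 13. ] [-3.1 -1.6 -0.2]
row [ 0.0003 -0.0002 -0.0012] [-0.0063 -0.0087  0.0579] | y-ang 68.26 tcp [0.5172 0.2421 0.1584] F [ 0.  -0.3 -2. ] w 0.0573 t 7.33
```

```bash
cat >> h.py <<'E'
def yoke(Q,lim=(17,45),v=True):
    """yoke pose in tool frame (mm): top-plane fit; slopes dz/dx, dz/dy"""
    m=(abs(Q[...,0])<14)&(abs(Q[...,1])<36)&(Q[...,2]>lim[0])&(Q[...,2]<lim[1]); k=Q[m]
    best=None; rng=np.random.default_rng(0)
    for _ in range(400):
        a=k[rng.choice(len(k),3,replace=False)]; n=np.cross(a[1]-a[0],a[2]-a[0]); L=np.linalg.norm(n)
        if L<20 or abs(n[2])/L<.97: continue
        d=abs((k-a[0])@n/L)<.7
        if best is None or d.sum()>best.sum(): best=d
    t=k[best]; c=np.linalg.lstsq(np.c_[t[:,:2],np.ones(len(t))],t[:,2],rcond=None)[0]
    print("yoke top n",len(t),"slope x,y deg",np.round(np.degrees(c[:2]),2),"z0",round(c[2],1),"x",np.round(np.percentile(t[:,0],[2,98]),1),"y",np.round(np.percentile(t[:,1],[1,99]),1))
    return t
E
cat > g9.py <<'E'
from h import *
a=np.radians(79.55);y=np.array([np.cos(a),np.sin(a),0]);z=np.array([0,0,-1.]);R5=np.stack([np.cross(y,z),y,z],1)
R5=np.array([[-.983,.181,.006],[.181,.983,-.003],[-.007,-.002,-1]])
for n,p,R in(("w4",[.5542,-.2138,.1078],R5),("w5",[.5534,-.2132,.2335],R5),("w7",None,None)):
    w=dict(np.load(n+".npz")); 
    if p is None: p,R=w["pos"],w["rot"]
    Q=(cloud(w,True)-np.array(p))@R*1000; print(n); yoke(Q,(17,32))
E
python3 g9.py
```

```text
w4
yoke top n 602 slope x,y deg [0.36 0.39] z0 25.3 x [-7.2 10.8] y [-30.9  30.4]
w5
yoke top n 629 slope x,y deg [0.89 0.28] z0 24.6 x [-7.1 10.6] y [-30.9  30.3]
w7
yoke top n 568 slope x,y deg [1.08 1.73] z0 27.5 x [-11.2   6.5] y [-32.6  28.1]
```

Call:
move_arm --increments '[[[-0.005,0.002,0,0.005,-0.002,0.02,0.325],[-0.0105,0.0044,0,0.0117,-0.0047,0.04,0.315],[-0.0105,0.0044,0,0.0117,-0.0047,0.06,0.305],[-0.0105,0.0044,0,0.0117,-0.0047,0.08,0.3],[-0.0105,0.0044,0,0.0117,-0.0047,0.095,0.3],[-0.0105,0.0044,0,0.0117,-0.0047,0.1,0.3],[-0.0105,0.0044,0,0.0117,-0.0047,0.1,0.3]]]'

```text
clock: 7.92
eef_pos: [0.5133, 0.2421, 0.1279]
eef_rot: [[-0.929, 0.37, -0.001], [0.37, 0.929, 0.023], [0.01, 0.021, -1.0]]
force: [0.1, 0.4, -2.0]
width: 0.0595
```

```bash
cat > g10.py <<'E'
from h import *
w,s,Q=pins("w8"); yoke(Q,(17,34)); R=np.array(s["eef_rot"]); print(np.round(R[2],4))
go([.518,.239,.141],68.4,s)
save(w,"w8.png",(150,240,200,320),6)
E
python3 g10.py
```

```text
20 503 [-30.8 -16.8  -3.4] [-11.3   2.    5.8] 351 [ 2.8 13.3 25.9] [-11.3   0.7   5.4]
55 11 [-19.8 -16.4 -14.9] [-1.8 -1.2 -0.9] 7 [10.2 11.4 13.8] [-1.9 -1.1 -0.9]
62 28 [-21.2 -17.5 -14.4] [-2.7 -1.5 -1.2] 32 [ 8.8 12.3 15.5] [-3.2 -1.6 -1.2]
69 31 [-20.8 -16.5 -14. ] [-4.7 -1.9 -1.6] 30 [ 8.2 10.8 14.9] [-4.9 -2.  -1.6]
76 30 [-20.6 -16.8 -13.7] [-6.1 -2.5 -1.9] 26 [ 7.7 10.1 14.7] [-7.1 -3.1 -2.1]
83 29 [-20.4 -16.7 -13.4] [-7.4 -2.9 -1.6] 25 [ 7.1  8.8 13.5] [-7.4 -3.7 -3.2]
90 16 [-19.  -16.8 -15.2] [-3.9 -2.1 -0.9] 24 [ 8.1 10.5 12.2] [-3.8 -2.6 -1.1]
yoke top n 603 slope x,y deg [2.39 1.59] z0 26.1 x [-11.7   5.9] y [-31.2  28.3]
[ 0.0093  0.0215 -0.9997]
row [ 0.0108 -0.0047 -0.0012] [-0.0176 -0.0033 -0.0426] | y-ang 68.26 tcp [0.5135 0.2422 0.1283] F [ 0.1 -0.5 -1.7] w 0.0599 t 7.97
```

View pics/w8.png

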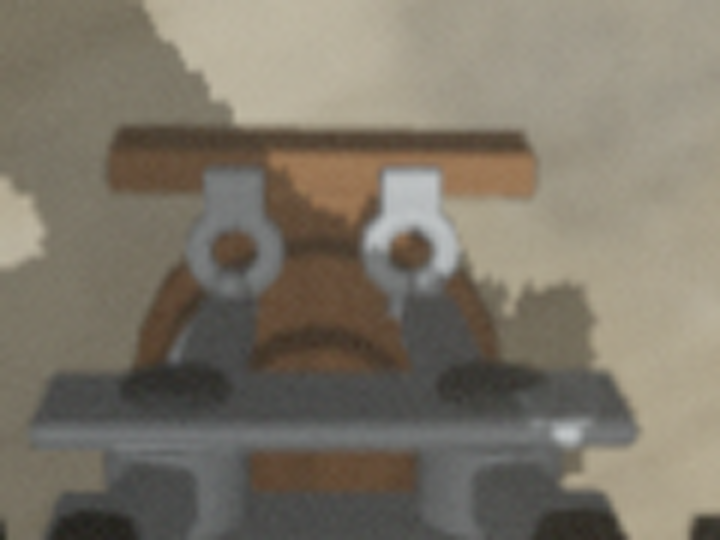

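```bash
cat > g11.py <<'E'
from h import *
np.set_printoptions(precision=2,suppress=True)
w=dict(np.load("w8.npz")); p,R=w["pos"],w["rot"]
T=lambda a:(R.T@(a-p))*1000
e=[ray(w,u,191.3,.02) for u in(239.2,268.3)]; print("eyes",[T(a) for a in e],(e[0]+e[1])/2*1000)
for dz in(.098,.1016): print(dz,[T(ray(w,u,v,p[2]-dz)) for u,v in((238.8,195.2),(271.3,195.6))])
g=cv2.cvtColor(w["frame"],cv2.COLOR_RGB2GRAY)
Q=(cloud(w,True)-p)@R*1000
for c in(237,239,241,268,270,272): print(c,[(r,int(g[r,c]),round(Q[r,c,2]),round(Q[r,c,0],1)) for r in range(190,203)])
E
python3 g11.py
```

```text
eyes [array([ -2.75, -16.87, 107.93]), array([ -2.93,   8.85, 108.48])] [514.54 239.93  20.  ]
0.098 [array([ -2.85, -16.6 ,  97.64]), array([-3.41, 11.08, 98.23])]
0.1016 [array([ -4.09, -16.84, 101.23]), array([ -4.65,  11.25, 101.83])]
237 [(190, 80, 123, np.float64(-6.5)), (191, 80, 123, np.float64(-7.4)), (192, 76, 122, np.float64(-8.0)), (193, 75, 122, np.float64(-9.1)), (194, 72, 122, np.float64(-10.0)), (195, 88, 93, np.float64(-1.1)), (196, 104, 91, np.float64(-1.3)), (197, 113, 90, np.float64(-1.8)), (198, 111, 90, np.float64(-2.6)), (199, 91, 91, np.float64(-3.9)), (200, 77, 84, np.float64(-2.2)), (201, 72, 83, np.float64(-2.7)), (202, 69, 80, np.float64(-2.6))]
239 [(190, 79, 122, np.float64(-6.1)), (191, 73, 122, np.float64(-7.2)), (192, 74, 123, np.float64(-8.3)), (193, 65, 122, np.float64(-9.2)), (194, 66, 120, np.float64(-9.4)), (195, 82, 92, np.float64(-0.8)), (196, 100, 92, np.float64(-1.5)), (197, 106, 90, np.float64(-1.6)), (198, 103, 90, np.float64(-2.6)), (199, 91, 90, np.float64(-3.6)), (200, 76, 87, np.float64(-3.4)), (201, 73, 84, np.float64(-3.2)), (202, 77,
[... 1106 characters left out ...]
np.float64(-1.1)), (196, 145, 92, np.float64(-1.7)), (197, 134, 91, np.float64(-2.1)), (198, 110, 90, np.float64(-2.7)), (199, 87, 90, np.float64(-3.6)), (200, 76, 88, np.float64(-3.9)), (201, 77, 84, np.float64(-3.2)), (202, 76, 82, np.float64(-3.1))]
272 [(190, 153, 110, np.float64(-2.1)), (191, 139, 110, np.float64(-3.2)), (192, 140, 111, np.float64(-4.4)), (193, 155, 110, np.float64(-5.1)), (194, 154, 109, np.float64(-5.6)), (195, 139, 93, np.float64(-1.2)), (196, 124, 92, np.float64(-1.5)), (197, 110, 90, np.float64(-1.8)), (198, 103, 90, np.float64(-2.7)), (199, 86, 91, np.float64(-3.8)), (200, 77, 87, np.float64(-3.2)), (201, 76, 85, np.float64(-3.6)), (202, 74, 82, np.float64(-3.1))]
```

Call:
move_arm --increments '[[[0,0.005,0,0.001,-0.001,0,0.3],[0,0.0096,0,0.0013,-0.0013,0.005,0.3],[0,0.0096,0,0.0013,-0.0013,0.012,0.3],[0,0.0096,0,0.0013,-0.0013,0.02,0.3],[0,0.0096,0,0.0013,-0.0013,0.028,0.3],[0,0.0096,0,0.0013,-0.0013,0.032,0.3],[0,0.0096,0,0.0013,-0.0013,0.033,0.3]]]'

```text
clock: 8.55
eef_pos: [0.5128, 0.2422, 0.118]
eef_rot: [[-0.929, 0.37, -0.019], [0.37, 0.929, 0.03], [0.029, 0.021, -0.999]]
force: [-0.1, 0.2, -2.2]
width: 0.0595
```

```bash
cat > g12.py <<'E'
from h import *
w,s,Q=pins("w9"); yoke(Q,(17,34)); R=np.array(s["eef_rot"]); print(np.round(R[2],4))
go([.518,.239,.141],68.4,s)
save(w,"w9.png",(150,240,200,320),6)
E
python3 g12.py
```

```text
20 535 [-31.  -16.3  -3.3] [-11.2   2.6   5.7] 361 [ 2.9 13.1 25.3] [-11.5   0.6   5.3]
55 9 [-19.7 -17.8 -15.2] [-1.6 -1.1 -0.6] 11 [ 9.6 11.5 14.9] [-1.9 -1.  -0.8]
62 28 [-21.  -17.4 -14.4] [-2.6 -1.6 -1. ] 29 [ 8.9 11.6 15.3] [-3.2 -1.6 -1.1]
69 33 [-20.2 -16.5 -13.9] [-4.1 -2.  -1.3] 30 [ 8.3 11.4 15.4] [-5.1 -2.  -1.4]
76 26 [-20.6 -15.9 -13.6] [-6.7 -2.5 -1.7] 27 [ 7.8 10.2 14.7] [-6.8 -2.9 -2.1]
83 27 [-19.8 -16.4 -13.3] [-6.7 -3.3 -1.9] 29 [ 7.2  9.7 13.1] [-7.3 -3.5 -3. ]
90 18 [-19.3 -16.7 -14.9] [-3.5 -2.1  0.1] 21 [ 8.2  9.8 12.3] [-3.6 -2.4 -0.7]
yoke top n 610 slope x,y deg [3.44 1.55] z0 25.9 x [-11.7   6. ] y [-31.8  28. ]
[ 0.0288  0.0213 -0.9994]
row [ 0.0107 -0.0144 -0.001 ] [-0.0177 -0.002  -0.0767] | y-ang 68.26 tcp [0.5128 0.2422 0.1182] F [-0.9 -0.7 -1.9] w 0.0599 t 8.6
```

Call:
move_arm --increments '[[[0,0,0,0,0,0.004,0.3],[0,0,0,0,0,0.008,0.3],[0,0,0,0,0,0.012,0.3],[0,0,0,0,0,0.015,0.3],[0,0,0,0,0,0.015,0.3]]]'

```text
clock: 9.02
eef_pos: [0.5128, 0.2423, 0.1137]
eef_rot: [[-0.929, 0.37, -0.019], [0.37, 0.929, 0.03], [0.029, 0.021, -0.999]]
force: [-0.4, 0.1, -0.3]
width: 0.0601
```

```bash
python3 g12.py
```

```text
20 546 [-31.  -16.6  -3.3] [-11.2   1.3   5.7] 397 [ 3.  13.2 26.7] [-11.4   0.8   5.5]
55 14 [-20.2 -17.  -14.8] [-1.5 -0.9 -0.7] 9 [ 9.7 11.5 13.5] [-2.  -1.  -0.8]
62 29 [-20.8 -17.2 -14.2] [-2.1 -1.3 -0.8] 33 [ 8.9 11.8 15.7] [-2.8 -1.4 -1. ]
69 34 [-20.7 -16.6 -13.9] [-4.2 -1.9 -1.4] 29 [ 8.3 11.5 15.4] [-4.8 -1.9 -1.3]
76 25 [-20.  -16.8 -13.6] [-6.1 -2.1 -1.7] 28 [ 7.8  9.8 14.8] [-6.2 -3.  -2.1]
83 30 [-20.2 -16.1 -13.3] [-6.9 -3.  -1.3] 28 [ 7.3  9.8 13.8] [-6.5 -3.4 -2.7]
90 205 [-22.9 -16.  -11. ] [-9.3 -0.9  6. ] 215 [ 3.3  7.6 14.4] [-12.8  -1.4   5.8]
yoke top n 597 slope x,y deg [3.63 1.1 ] z0 25.7 x [-11.8   5.9] y [-31.8  28. ]
[ 0.0286  0.0214 -0.9994]
row [ 0.0107 -0.0143 -0.001 ] [-0.0175 -0.002  -0.0914] | y-ang 68.27 tcp [0.5128 0.2423 0.1138] F [ 0.6 -0.9 -0.8] w 0.0599 t 9.07
```

Call:
move_arm --increments '[[[0,0,0,0,0,0.003,0.3],[0,0,0,0,0,0.003,0.32],[0,0,0,0,0,0.003,0.35],[0,0,0,0,0,0.003,0.37],[0,0,0,0,0,0.003,0.37]]]'

```text
clock: 9.48
eef_pos: [0.5137, 0.2423, 0.1148]
eef_rot: [[-0.929, 0.37, -0.016], [0.37, 0.929, 0.031], [0.026, 0.023, -0.999]]
force: [-2.1, -2.0, 12.6]
width: 0.0546
```

```bash
python3 g12.py
```

```text
20 346 [-32.3 -17.3  -3.3] [-10.6   1.6   6.2] 171 [ 3.  12.9 20.1] [-10.9  -0.1   5.9]
55 7 [-22.  -19.9 -16.5] [-0.8  0.1  0.2] 6 [10.3 12.4 14.3] [-0.3  0.   0.5]
62 33 [-23.  -19.  -16.2] [-1.7 -0.2  0.2] 28 [ 9.  11.8 15.7] [-2.1 -0.3  0.1]
69 28 [-23.5 -19.8 -16.2] [-2.  -0.7 -0.2] 25 [ 9.  12.9 15.9] [-2.  -0.9 -0.4]
76 28 [-22.9 -19.2 -16.2] [-5.5 -0.9 -0.5] 30 [ 8.6 11.  15.6] [-5.5 -1.7 -1.1]
83 20 [-23.5 -20.  -16.5] [-3.2 -1.8 -0.9] 27 [ 8.1 10.5 14.6] [-5.6 -2.2 -1.6]
90 206 [-22.9 -16.4 -11.9] [-10.7   0.    6.9] 193 [ 3.3  8.3 14.3] [-11.4  -0.5   6.6]
yoke top n 582 slope x,y deg [3.02 1.43] z0 27.4 x [-11.1   6.7] y [-33.1  28.4]
[ 0.0258  0.0226 -0.9994]
row [ 0.0113 -0.0129 -0.001 ] [-0.015  -0.0029 -0.088 ] | y-ang 68.27 tcp [0.5137 0.2423 0.1147] F [-2.  -3.  12.1] w 0.0542 t 9.53
```

Call:
move_arm --increments '[[[0,0,0,0,0,0.0,0.37],[0,0,0,0,0,-0.002,0.4],[0,0,0,0,0,-0.003,0.43],[0,0,0,0,0,-0.004,0.46],[0,0,0,0,0,-0.004,0.47],[0,0,0,0,0,-0.004,0.47]]]'

```text
clock: 10.03
eef_pos: [0.514, 0.2419, 0.1168]
eef_rot: [[-0.929, 0.37, -0.015], [0.369, 0.929, 0.03], [0.025, 0.022, -0.999]]
force: [-1.5, -2.9, 8.6]
width: 0.0455
```

```bash
python3 g12.py
```

```text
20 72 [-23.  -17.9 -15.3] [-4.6  1.2  2. ] 77 [12.5 15.1 19.8] [-3.9  1.2  1.7]
55 0 0
62 26 [-25.1 -21.9 -18.7] [-1.4 -0.2 -0. ] 20 [11.9 14.8 18.7] [-1.4 -0.3 -0. ]
69 27 [-25.8 -22.6 -18.6] [-1.6 -0.6 -0.3] 27 [12.2 16.  19. ] [-1.3 -0.7 -0.3]
76 26 [-26.2 -22.1 -19. ] [-2.2 -1.  -0.6] 27 [11.7 14.8 19. ] [-4.7 -1.5 -0.7]
83 20 [-26.8 -23.9 -19.6] [-2.5 -1.  -0.7] 24 [12.1 15.3 19.3] [-3.4 -2.  -1.5]
90 61 [-26.2 -22.8 -17. ] [-6.3 -0.6  5.6] 37 [11.2 15.1 18.2] [-3.3 -1.9  0.4]
yoke top n 563 slope x,y deg [2.43 3.23] z0 29.2 x [-11.3   6.5] y [-31.4  28.4]
[ 0.0246  0.0222 -0.9994]
row [ 0.0111 -0.0123 -0.0009] [-0.0138 -0.0022 -0.0811] | y-ang 68.29 tcp [0.514  0.2419 0.1168] F [-1.5 -3.6  8.3] w 0.0457 t 10.08
```

Call:
move_arm --increments '[[[0,0,0,0,0,-0.002,0.47],[0,0,0,0,0,-0.003,0.5],[0,0,0,0,0,-0.005,0.53],[0,0,0,0,0,-0.006,0.56],[0,0,0,0,0,-0.007,0.6],[0,0,0,0,0,-0.007,0.65],[0,0,0,0,0,-0.007,0.65]]]'

```text
clock: 10.67
eef_pos: [0.5139, 0.2419, 0.1186]
eef_rot: [[-0.929, 0.37, -0.015], [0.369, 0.929, 0.03], [0.025, 0.022, -0.999]]
force: [0.3, -0.4, -1.9]
width: 0.0363
```

```bash
python3 g12.py
```

```text
20 63 [-21.9 -17.9 -14.5] [-1.6  1.5  2. ] 62 [11.7 14.6 19.1] [-2.2  1.2  1.8]
55 0 0
62 16 [-26.5 -24.5 -21.6] [-0.5 -0.   0.3] 11 [15.2 17.8 20.7] [-0.6 -0.   0.1]
69 22 [-26.7 -24.2 -21.2] [-1.  -0.4  0.1] 31 [15.4 18.9 22.3] [-1.7 -0.5 -0.2]
76 13 [-26.7 -24.6 -22.7] [-1.8 -0.7 -0.3] 23 [16.  19.7 23. ] [-1.9 -1.  -0.6]
83 10 [-26.7 -25.3 -23.7] [-2.1 -1.1 -0.7] 18 [17.1 21.1 23.8] [-2.3 -1.6 -0.9]
90 3 30 [17.4 21.  23.1] [-2.8 -2.  -0.1]
yoke top n 515 slope x,y deg [3.16 2.03] z0 31.0 x [-10.9   6.6] y [-31.8  27.4]
[ 0.025   0.0222 -0.9994]
row [ 0.0111 -0.0125 -0.0009] [-0.0142 -0.0023 -0.0749] | y-ang 68.28 tcp [0.514  0.2419 0.1187] F [-0.3 -0.2 -2.1] w 0.0366 t 10.72
```

Call:
move_arm --increments '[[[0,0,0,0,0,0.003,0.7],[0,0,0,0,0,0.004,0.7],[0,0,0,0,0,0.004,0.7]]]'

```text
clock: 10.97
eef_pos: [0.5144, 0.2419, 0.1183]
eef_rot: [[-0.929, 0.37, -0.014], [0.369, 0.929, 0.03], [0.024, 0.023, -0.999]]
force: [-1.1, -1.4, 5.7]
width: 0.0366
```

```bash
python3 g12.py | tail -3
```

```text
yoke top n 518 slope x,y deg [2.89 2.6 ] z0 31.0 x [-11.    6.8] y [-31.8  28.6]
[ 0.0236  0.0229 -0.9995]
row [ 0.0114 -0.0118 -0.0008] [-0.0129 -0.0029 -0.076 ] | y-ang 68.29 tcp [0.5144 0.2419 0.1183] F [-1.  -1.7  4.8] w 0.0363 t 11.02
```

Call:
move_arm --increments '[[[0,0,0,0,0,-0.005,0.7],[0,0,0,0,0,-0.012,0.7],[0,0,0,0,0,-0.025,0.7],[0,0,0,0,0,-0.045,0.7],[0,0,0,0,0,-0.07,0.7],[0,0,0,0,0,-0.1,0.7],[0,0,0,0,0,-0.125,0.7],[0,0,0,0,0,-0.14,0.7],[0,0,0,0,0,-0.147,0.7],[0,0,0,0,0,-0.147,0.7],[0,0,0,0,0,-0.147,0.7]]]'

```text
clock: 11.93
eef_pos: [0.5149, 0.2405, 0.1622]
eef_rot: [[-0.929, 0.37, -0.014], [0.369, 0.929, 0.03], [0.024, 0.023, -0.999]]
force: [0.2, 0.7, -1.7]
width: 0.0368
```

```bash
cat >> h.py <<'E'
def ring(Q,R,z0,tol=.8,off=68.5):
    """plane fit of ring top near tool z = z0+off; Q tool frame mm"""
    m=(Q[...,0]>-70)&(Q[...,0]<25)&(abs(Q[...,1]+2)<36)&(abs(Q[...,2]-z0-off)<9); k=Q[m]; rng=np.random.default_rng(1); best=None
    for _ in range(1500):
        a=k[rng.choice(len(k),3,replace=False)]; n=np.cross(a[1]-a[0],a[2]-a[0]); L=np.linalg.norm(n)
        if L<150 or abs(n[2])/L<.97: continue
        d=abs((k-a[0])@n/L)<tol
        if best is None or d.sum()>best.sum(): best=d
    if best is None: print("no ring",len(k)); return
    t=k[best]; c=np.linalg.lstsq(np.c_[t[:,:2],np.ones(len(t))],t[:,2],rcond=None)[0]
    lev=-R[2,:2]/R[2,2]*1
    print("ring n",len(t),len(k),"slope deg",np.round(np.degrees(c[:2]),2),"level would be",np.round(np.degrees(lev),2),"z at(-5,-3)",round(c@[-5,-3,1],1),"x",np.round(np.percentile(t[:,0],[0,1,50,99]),1),"y",np.round(np.percentile(t[:,1],[0,1,50,99,100]),1))
    return t
E
cat > g13.py <<'E'
from h import *
w,s,Q=pins("w10"); t=yoke(Q,(17,38)); R=np.array(s["eef_rot"]); ring(Q,R,31)
go([.518,.239,.141],68.4,s)
sc=bot.get_image("scene"); np.savez("s3.npz",**sc)
P=cloud(sc); q=P[(np.hypot(P[...,0]-.535,P[...,1]-.229)<.05)&(P[...,2]>.045)&(P[...,2]<.068)]; print(len(q),q.mean(0) if len(q) else "")
u,v=map(int,proj(sc,[.53,.235,.07])); a=cv2.resize(sc["frame"][v-45:v+45,u-45:u+45,::-1],(480,480),interpolation=cv2.INTER_CUBIC); b=cv2.resize(w["frame"][130:250,180:340,::-1],(640,480),interpolation=cv2.INTER_CUBIC)
cv2.imwrite("pics/lift.png",cv2.resize(np.hstack([a,b]),(800,343),interpolation=cv2.INTER_AREA))
E
python3 g13.py
```

```text
20 65 [-21.9 -17.8 -14.5] [-2.3  1.4  1.9] 64 [11.8 14.3 18.9] [-2.8  1.3  1.8]
55 0 0
62 17 [-26.5 -24.4 -21.3] [-0.5 -0.2  0.1] 15 [15.1 18.1 20.7] [-0.8 -0.4 -0.2]
69 21 [-26.7 -24.3 -21.4] [-1.  -0.5 -0.2] 24 [15.5 18.9 22.4] [-2.  -0.7 -0.3]
76 13 [-26.7 -24.2 -22.7] [-1.8 -0.9 -0.7] 24 [16.4 19.8 22.9] [-1.7 -1.  -0.8]
83 10 [-26.6 -25.5 -24.1] [-2.1 -1.1 -0.8] 19 [16.8 21.  23.7] [-2.5 -1.8 -1.1]
90 2 32 [17.5 20.8 23.2] [-2.8 -2.1  0. ]
yoke top n 524 slope x,y deg [2.74 1.56] z0 30.8 x [-11.    6.5] y [-31.9  28.1]
ring n 477 743 slope deg [1.55 1.61] level would be [1.38 1.29] z at(-5,-3) 99.2 x [-60.2 -59.8  -7.5   7.3] y [-34.5 -33.7  -1.9  25.6  25.9]
row [ 0.0112 -0.0121 -0.0008] [-0.0135 -0.0024  0.0697] | y-ang 68.29 tcp [0.5148 0.2406 0.162 ] F [-0.6  0.2 -2. ] w 0.0366 t 11.98
174 [0.54301525 0.22475686 0.06278012]
```

View pics/lift.png

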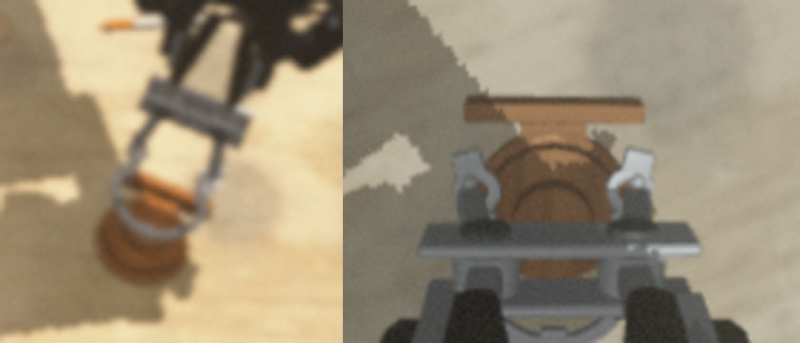

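```bash
cat >> h.py <<'E'
from scipy.optimize import least_squares
def annulus(q,c0):
    """fit centre of 21..26 band to 2D points (mm)"""
    def f(v):
        r=np.hypot(q[:,0]-v[0],q[:,1]-v[1]); return np.maximum(r-26,0)+np.maximum(21-r,0)+.02*(r-23.5)
    return least_squares(f,c0,loss="soft_l1",f_scale=.5).x
E
cat > g14.py <<'E'
from h import *
np.set_printoptions(precision=1,suppress=True)
w=dict(np.load("w10.npz")); p,R=w["pos"],w["rot"]; Q=(cloud(w,True)-p)@R*1000
t=ring(Q,R,31); 
for lim in(-30,-40,-48):
    k=t[t[:,0]<lim]; print("wrist",lim,len(k),annulus(k[:,:2],[-34,-3.]), k[:,0].min())
k=t[t[:,0]<-30]
for x in range(-60,-30,3):
    j=k[(k[:,0]>=x)&(k[:,0]<x+3)]
    if len(j): print(x,len(j),np.percentile(j[:,1],[0,5,25,50,75,95,100]))
sc=dict(np.load("s3.npz")); S=(cloud(sc)-p)@R*1000
m=(S[...,0]>-70)&(S[...,0]<10)&(abs(S[...,1]+2)<40)&(S[...,2]>90)&(S[...,2]<112); k=S[m]; print("scene",len(k),np.percentile(k[:,2],[5,25,50,75,95]))
for lim in(-30,-40): j=k[k[:,0]<lim]; print(lim,len(j),annulus(j[:,:2],[-34,-3.]),j[:,0].min(),np.percentile(j[:,1],[0,100]))
E
python3 g14.py
```

```text
ring n 477 743 slope deg [1.6 1.6] level would be [1.4 1.3] z at(-5,-3) 99.2 x [-60.2 -59.8  -7.5   7.3] y [-34.5 -33.7  -1.9  25.6  25.9]
wrist -30 205 [-33.5  -3.8] -60.20526882160505
wrist -40 205 [-33.5  -3.8] -60.20526882160505
wrist -48 198 [-33.5  -3.8] -60.20526882160505
-60 47 [-15.7 -13.6  -8.3  -3.7   0.4   4.3   7.4]
-57 77 [-18.4 -16.7 -11.   -3.7   3.7   9.4  12.9]
-54 57 [-19.2 -18.3 -13.8  -5.5   8.2  13.   15.6]
-51 16 [-20.  -19.4   9.8  12.7  14.6  16.   17.3]
-48 7 [-20.  -10.5  12.3  13.6  15.   16.1  16.4]
scene 186 [ 92.3  96.7  98.   99.6 101.5]
-30 98 [-35.6  -7.1] -61.16717050898256 [-35.6  22.3]
-40 81 [-35.6  -7.3] -61.16717050898256 [-33.1  20.6]
```

Call:
move_arm --increments '[[[0,0,0,0,0,-0.05,0.7],[0,0,0,0,0,-0.12,0.7],[0,0,0,-0.01,-0.03,-0.18,0.7],[0,0,0,-0.03,-0.09,-0.22,0.7],[0,0,0,-0.055,-0.17,-0.239,0.7],[0,0,0,-0.085,-0.26,-0.239,0.7],[0,0,0,-0.115,-0.36,-0.239,0.7],[0,0,0,-0.145,-0.46,-0.239,0.7],[0,0,0,-0.175,-0.55,-0.239,0.7],[0,0,0,-0.2,-0.63,-0.239,0.7],[0,0,0,-0.22,-0.69,-0.239,0.7],[0,0,0,-0.23,-0.723,-0.239,0.7]]]'

```text
clock: 13.03
eef_pos: [0.4995, 0.0096, 0.2268]
eef_rot: [[-0.928, 0.372, -0.015], [0.371, 0.928, 0.03], [0.025, 0.022, -0.999]]
force: [0.1, 0.1, -2.4]
width: 0.0366
```

Call:
move_arm --increments '[[[0,0,0,0,0,0,0.7],[0,0,0,0,0,0,0.7],[0,0,0,0,0,0,0.7]]]'

```text
clock: 13.28
eef_pos: [0.4995, 0.0104, 0.2267]
eef_rot: [[-0.929, 0.371, -0.015], [0.37, 0.928, 0.03], [0.025, 0.022, -0.999]]
force: [0.6, 0.9, -1.6]
width: 0.0364
```

```bash
cat > g15.py <<'E'
from h import *
import sys
np.set_printoptions(precision=2,suppress=True)
w,s,Q=pins(sys.argv[1]); t=yoke(Q,(17,40)); R=np.array(s["eef_rot"]); p=np.array(s["eef_pos"]); r=ring(Q,R,31)
k=r[r[:,0]<-48]; c=annulus(k[:,:2],[-34,-3.]); print("ring centre",c,k[:,0].min())
P=cloud(w,True); zz=P[...,2]
m=(np.hypot(P[...,0]-.526,P[...,1])<.03)&(zz>.1015)&(zz<.1075); q=Q[m]; print("spindle top",len(q),q.mean(0),np.median(P[m][:,2]))
if len(q)>20:
    for x in np.arange(np.floor(q[:,0].min()),q[:,0].max(),3):
        j=q[(q[:,0]>=x)&(q[:,0]<x+3)]
        if len(j): print(x,len(j),np.round(np.percentile(j[:,1],[0,4,50,96,100]),1))
go([.4988,.0135,.223],68.3,s)
save(w,sys.argv[1]+".png",(100,260,160,360),4)
E
python3 g15.py w11
```

```text
20 67 [-21.9 -17.9 -14.7] [-2.7  1.4  2. ] 66 [11.6 14.5 18.9] [-3.1  1.2  2. ]
55 0 0
62 16 [-26.5 -24.4 -21.1] [-0.6 -0.2  0. ] 10 [15.8 17.8 19.8] [-0.5 -0.3 -0. ]
69 21 [-26.9 -24.1 -21.8] [-1.  -0.4 -0. ] 28 [15.1 18.8 22.2] [-1.6 -0.7 -0.2]
76 12 [-26.4 -24.8 -22.9] [-1.9 -0.8 -0.3] 28 [15.7 19.5 22.8] [-1.9 -1.  -0.6]
83 11 [-26.8 -25.5 -23.8] [-2.  -1.  -0.8] 18 [16.6 20.5 23.5] [-2.5 -1.7 -0.8]
90 3 28 [17.6 20.8 23.2] [-2.9 -2.1  0.3]
yoke top n 495 slope x,y deg [3.05 2.28] z0 31.4 x [-11.1   6.6] y [-32.   28.6]
ring n 470 738 slope deg [1.6  1.83] level would be [1.43 1.28] z at(-5,-3) 99.4 x [-60.2 -59.5  -7.5   6.9] y [-34.7 -34.2  -2.5  25.5  25.9]
ring centre [-33.39  -3.86] -60.18805766390791
spindle top 91 [-19.97  -1.92 123.91] 0.1022712191495258
-44.0 7 [-14.9 -14.2   6.7   8.4   8.6]
-41.0 4 [-15.8 -12.9   9.1  10.4  10.5]
-26.0 2 [-18.4 -17.2  -3.1  11.   12.3]
-23.0 14 [-18.4 -18.4   8.8  11.3  11.3]
-20.0 18 [-15.5 -15.4   6.    9.6  10.3]
-17.0 35 [-12.6 -11.6  -3.    5.2   7.4]
-14.0 11 [-8.7 -8.  -2.1  2.1  3.6]
row [ 0.01 -0.01 -0.  ] [0.01 0.01 0.01] | y-ang 68.25 tcp [0.5  0.01 0.23] F [-0.2 -0.5 -2.3] w 0.0366 t 13.33
```

```bash
cat >> h.py <<'E'
def spindle(w,p,R,lo=.088):
    P=cloud(w,True).reshape(-1,3)*1000
    m=(np.hypot(P[:,0]-526,P[:,1])<27)&(P[:,2]>lo*1000)&(P[:,2]<107); q=P[m]
    def sdf(v):
        r=np.hypot(q[:,0]-v[0],q[:,1]-v[1]); z=q[:,2]-v[2]
        return np.max(np.c_[r-20,z-104,(r-15+z-104)/1.414],1)
    f=least_squares(sdf,[526,-1,-1.5],loss="soft_l1",f_scale=.5); v=f.x; res=sdf(v)
    t=R.T@(np.array([v[0],v[1],104+v[2]])-p*1000)
    print("spindle n",len(q),"world",np.round(v,2),"med|res|",round(np.median(abs(res)),2),"tool(top)",np.round(t,2)); return v,t
E
cat > g16.py <<'E'
from h import *
w=dict(np.load("w11.npz")); spindle(w,w["pos"],w["rot"])
for n in ("w2",): spindle(dict(np.load(n+".npz")),np.zeros(3),np.eye(3))
for n,f in(("top",0),("scene",0)):
    im=dict(np.load(n+".npz")); P=cloud(im).reshape(-1,3)*1000; q=P[(np.hypot(P[:,0]-526,P[:,1])<27)&(P[:,2]>88)&(P[:,2]<108)]
    g=lambda v:np.max(np.c_[np.hypot(q[:,0]-v[0],q[:,1]-v[1])-20,q[:,2]-v[2]-104,(np.hypot(q[:,0]-v[0],q[:,1]-v[1])-15+q[:,2]-v[2]-104)/1.414],1)
    print(n,len(q),least_squares(g,[526,-1,0],loss="soft_l1",f_scale=.5).x)
E
python3 g16.py
```

```text
spindle n 710 world [522.99   0.57  -4.52] med|res| 1.47 tool(top) [-28.69  -3.42 126.53]
spindle n 1405 world [ 5.2427e+02  8.0000e-02 -5.1100e+00] med|res| 1.1 tool(top) [5.2427e+02 8.0000e-02 9.8890e+01]
top 168 [525.02760877  -1.41262448  -2.87976278]
scene 238 [525.94012783  -3.12452798  -3.57827227]
```

```bash
cat > g17.py <<'E'
from h import *
for n,c in(("w2",(524.3,.1)),("w11",(523,.6))):
    w=dict(np.load(n+".npz")); P=cloud(w,True).reshape(-1,3)*1000
    r=np.hypot(P[:,0]-c[0],P[:,1]-c[1])
    for lo in range(0,32,2):
        m=(r>=lo)&(r<lo+2)&(P[:,2]>50)&(P[:,2]<110); 
        if m.sum()>3: print(n,lo,m.sum(),np.round(np.percentile(P[m][:,2],[5,25,50,75,95]),1))
E
python3 g17.py
```

```text
w2 0 13 [97.3 97.4 97.7 98.5 98.8]
w2 2 40 [97.1 97.9 98.3 98.7 99.3]
w2 4 66 [97.3 97.9 98.2 98.6 99.1]
w2 6 95 [97.1 97.8 98.2 98.8 99.3]
w2 8 120 [97.1 97.7 98.4 98.8 99.3]
w2 10 151 [97.1 97.8 98.3 98.7 99.4]
w2 12 172 [97.2 97.7 98.2 98.5 99.3]
w2 14 177 [ 97.3  98.   98.5  99.4 103.4]
w2 16 267 [ 97.7  99.1 101.1 102.1 103.3]
w2 18 337 [ 82.   92.4  98.5  99.7 100.8]
w2 20 157 [81.2 81.8 82.2 82.9 98.5]
w2 22 181 [81.  81.6 82.  82.6 83.2]
w2 24 281 [71.5 81.5 82.  82.4 83.1]
w2 26 314 [62.3 63.5 71.7 81.9 83. ]
w2 28 200 [54.8 61.7 62.6 63.2 63.9]
w2 30 174 [51.8 52.4 53.4 54.2 55.2]
w11 4 17 [97.4 97.7 98.4 99.  99.4]
w11 6 30 [97.3 97.8 98.2 98.8 99.4]
w11 8 43 [97.3 97.9 98.1 98.5 99. ]
w11 10 69 [97.1 98.  98.2 98.6 99.1]
w11 12 68 [ 96.9  97.7  98.2  98.8 102.8]
w11 14 138 [ 97.1  98.2 100.8 102.2 103.3]
w11 16 255 [ 82.3  93.6  98.2  99.5 101.9]
w11 18 216 [81.3 82.5 89.7 97.5 99.9]
w11 20 109 [80.8 81.5 82.  82.6 83.7]
w11 22 134 [70.7 71.8 81.6 82.3 83.1]
w11 24 231 [62.5 64.2 69.8 79.6 82.7]
w11 26 157 [54.7 61.  62.6 63.2 64.1]
w11 28 153 [51.7 53.2 54.  56.4 63.1]
w11 30 64 [50.2 50.9 51.8 52.5 54.1]
```

```bash
cat >> h.py <<'E'
def spindle(P,p=None,R=None,b=-1.2,c0=(525,0)):
    P=P.reshape(-1,3)*1000; q=P[(np.hypot(P[:,0]-526,P[:,1])<27)&(P[:,2]>99.5)&(P[:,2]<104)]
    sd=P[(np.hypot(P[:,0]-526,P[:,1])<27)&(P[:,2]>87.5)&(P[:,2]<97)]   # side wall + cup floor excluded below
    def f(v):
        r=np.hypot(q[:,0]-v[0],q[:,1]-v[1]); a=np.clip((r-15+q[:,2]-104-b)/1.414,-3,3)
        r2=np.hypot(sd[:,0]-v[0],sd[:,1]-v[1]); return np.r_[a,np.clip(r2-20,-3,3)]
    best=min((least_squares(f,[x,y],loss="soft_l1",f_scale=.5) for x in(522,525,528) for y in(-3,0,2)),key=lambda o:o.cost)
    v=best.x; print("spindle n",len(q),len(sd),"world",np.round(v,2),"med|res|",round(np.median(abs(f(v))),2),end=" ")
    if p is not None: print("tool",np.round(R.T@(np.array([v[0],v[1],102.8])-p*1000),2),end="")
    print(); return v
E
cat > g16.py <<'E'
from h import *
w=dict(np.load("w11.npz")); P=cloud(w,True)
for b in(-.5,-1.2,-2): spindle(P,w["pos"],w["rot"],b); spindle(cloud(dict(np.load("w2.npz")),True),b=b)
for n in("w3",): spindle(cloud(dict(np.load(n+".npz")),True))
for n in("top","scene"): spindle(cloud(dict(np.load(n+".npz"))),b=-.5)
E
python3 g16.py
```

```text
spindle n 184 116 world [ 5.249e+02 -2.800e-01] med|res| 0.32 tool [-30.7   -3.43 123.17]
spindle n 355 96 world [ 5.2472e+02 -3.2000e-01] med|res| 0.34 
spindle n 184 116 world [ 5.2473e+02 -1.4000e-01] med|res| 0.47 tool [-30.49  -3.37 123.17]
spindle n 355 96 world [ 5.2456e+02 -2.6000e-01] med|res| 0.71 
spindle n 184 116 world [5.2449e+02 6.0000e-02] med|res| 0.82 tool [-30.19  -3.27 123.18]
spindle n 355 96 world [ 5.2431e+02 -2.0000e-01] med|res| 1.23 
spindle n 195 205 world [ 5.2448e+02 -4.5000e-01] med|res| 0.46 
spindle n 86 24 world [524.96  -0.81] med|res| 2.8 
spindle n 99 50 world [525.21  -3.01] med|res| 1.19
```

Call:
move_arm --increments '[[[0,0,0,0.0012,0.003,0,0.7],[0,0,0,0.001,0.0028,0.012,0.7],[0,0,0,0.0006,0.0024,0.026,0.7],[0,0,0,0.0002,0.002,0.04,0.7],[0,0,0,-0.0002,0.0017,0.052,0.7],[0,0,0,-0.0005,0.0014,0.06,0.7],[0,0,0,-0.0005,0.0014,0.06,0.7],[0,0,0,-0.0005,0.0014,0.06,0.7]]]'

```text
clock: 14.0
eef_pos: [0.4995, 0.0114, 0.2086]
eef_rot: [[-0.929, 0.371, -0.015], [0.37, 0.929, 0.03], [0.025, 0.022, -0.999]]
force: [-0.2, -0.1, -1.8]
width: 0.0367
```

```bash
cat > g18.py <<'E'
from h import *
import sys
w,s,Q=pins(sys.argv[1]); t=yoke(Q,(17,40)); R=np.array(s["eef_rot"]); p=np.array(s["eef_pos"]); r=ring(Q,R,31)
k=r[r[:,0]<-48]; c=annulus(k[:,:2],[-34,-3.]); print("ring centre",c,k[:,0].min())
v=spindle(cloud(w,True),p,R,-.5); a=R.T@(np.array([v[0],v[1],p[2]*1000-102])-p*1000); print("axis at ring level (tool)",np.round(a,2),"using mean axis",np.round(R.T@(np.array([524.8,-.3,p[2]*1000-102])-p*1000),2))
go([.4988,.0135,.223],68.3,s); print(R[2])
E
python3 g18.py w12 | tail -7
```

```text
yoke top n 519 slope x,y deg [2.21 2.  ] z0 31.2 x [-10.9   6.7] y [-32.4  28.7]
ring n 452 849 slope deg [1.32 2.27] level would be [1.42 1.27] z at(-5,-3) 99.6 x [-60.4 -59.6  -8.1   7.2] y [-34.5 -33.6  -1.   25.6  25.9]
ring centre [-33.12374325  -3.43082583] -60.39896352867994
spindle n 124 132 world [ 5.2484e+02 -4.8000e-01] med|res| 0.3 tool [-30.47  -4.04 105.24]
axis at ring level (tool) [-30.37  -3.95 101.22] using mean axis [-30.27  -3.8  101.22]
row [ 0.0111 -0.0124 -0.0003] [ 0.0062  0.0065 -0.047 ] | y-ang 68.25 tcp [0.4996 0.0114 0.2088] F [-0.  -0.3 -1.9] w 0.0365 t 14.05
[ 0.02475733  0.02222645 -0.99944638]
```

Call:
move_arm --increments '[[[0,0,0,-0.0001,-0.0001,0.006,0.7],[0,0,0,-0.0003,-0.0003,0.012,0.7],[0,0,0,-0.0005,-0.0004,0.02,0.7],[0,0,0,-0.0007,-0.0006,0.027,0.7],[0,0,0,-0.0007,-0.0006,0.03,0.7]]]'

```text
clock: 14.47
eef_pos: [0.4994, 0.0115, 0.1994]
eef_rot: [[-0.929, 0.371, -0.015], [0.37, 0.929, 0.03], [0.025, 0.022, -0.999]]
force: [-0.0, -0.0, -2.3]
width: 0.0367
```

Call:
move_arm --increments '[[[0,0,0,-0.0001,-0.0001,0.008,0.7],[0,0,0,-0.0004,-0.0003,0.016,0.7],[0,0,0,-0.0006,-0.0005,0.025,0.7],[0,0,0,-0.0008,-0.0007,0.034,0.7],[0,0,0,-0.001,-0.0009,0.04,0.7],[0,0,0,-0.001,-0.0009,0.04,0.7]]]'

```text
clock: 14.97
eef_pos: [0.4993, 0.0115, 0.1869]
eef_rot: [[-0.929, 0.371, -0.016], [0.37, 0.929, 0.03], [0.026, 0.022, -0.999]]
force: [-0.3, -1.0, -1.6]
width: 0.0364
```

```bash
python3 g18.py w13 | tail -7
```

```text
yoke top n 505 slope x,y deg [1.34 1.28] z0 31.2 x [-11.    6.7] y [-32.  28.]
ring n 392 1045 slope deg [1.71 1.97] level would be [1.47 1.27] z at(-5,-3) 99.7 x [-60.2 -60.   -5.7   7.5] y [-34.6 -33.8  -2.4  25.6  25.9]
ring centre [-34.75431823  -3.32333289] -60.168208559289056
spindle n 58 146 world [ 5.2487e+02 -3.8000e-01] med|res| 0.52 tool [-30.25  -3.42  83.59]
axis at ring level (tool) [-30.7   -3.81 101.18] using mean axis [-30.6   -3.76 101.19]
row [ 0.0111 -0.0129 -0.0004] [ 0.0073  0.0082 -0.119 ] | y-ang 68.24 tcp [0.4994 0.0115 0.1872] F [ 0.3 -0.1 -3.1] w 0.0366 t 15.02
[ 0.0257079   0.02212255 -0.99942468]
```

Call:
move_arm --increments '[[[0,0,0,-0.0001,-0.0001,0.003,0.7],[0,0,0,-0.0002,-0.0002,0.006,0.7],[0,0,0,-0.0003,-0.0002,0.009,0.7],[0,0,0,-0.0003,-0.0002,0.009,0.7]]]'

```text
clock: 15.35
eef_pos: [0.4994, 0.0115, 0.1846]
eef_rot: [[-0.929, 0.371, -0.015], [0.37, 0.929, 0.03], [0.025, 0.022, -0.999]]
force: [0.8, 0.3, 0.7]
width: 0.0365
```

Call:
move_arm --increments '[[[0,0,0,0,0,0.002,0.7],[0,0,0,-0.0001,-0.0001,0.004,0.7],[0,0,0,-0.0001,-0.0001,0.005,0.7],[0,0,0,-0.0001,-0.0001,0.005,0.7]]]'

```text
clock: 15.68
eef_pos: [0.4995, 0.0114, 0.1831]
eef_rot: [[-0.929, 0.371, -0.015], [0.37, 0.929, 0.03], [0.025, 0.022, -0.999]]
force: [-0.8, -1.0, 0.4]
width: 0.0366
```

Call:
move_arm --increments '[[[0,0,0,0,0,0.002,0.7],[0,0,0,-0.0001,-0.0001,0.004,0.7],[0,0,0,-0.0001,-0.0001,0.004,0.7],[0,0,0,-0.0001,-0.0001,0.004,0.7]]]'

```text
clock: 16.02
eef_pos: [0.4995, 0.0114, 0.182]
eef_rot: [[-0.929, 0.371, -0.015], [0.37, 0.929, 0.03], [0.025, 0.022, -0.999]]
force: [-0.3, -0.5, 0.8]
width: 0.0364
```

```bash
python3 g18.py w14 | tail -7
```

```text
62 18 [-26.8 -24.7 -21.3] [-0.4 -0.1  0.1] 11 [15.2 18.7 20.7] [-0.7 -0.3 -0. ]
69 19 [-26.6 -23.8 -21.5] [-0.9 -0.3  0.1] 27 [15.2 18.5 22.2] [-1.6 -0.6 -0. ]
76 17 [-26.9 -24.9 -22.3] [-1.5 -0.8 -0.2] 28 [15.9 19.8 23. ] [-1.7 -0.9 -0.5]
83 11 [-26.8 -25.3 -14.1] [-6.  -0.9 -0.6] 16 [17.  20.7 23.6] [-2.3 -1.5 -0.8]
90 34 [-24.2  -7.4  -2.7] [-12.  -10.7  -6.9] 38 [ 2.8 20.2 22.9] [-12.2  -2.1  -0.1]
yoke top n 495 slope x,y deg [1.46 1.25] z0 31.3 x [-11.    6.7] y [-32.5  28.1]
ring n 367 956 slope deg [-11.81   1.74] level would be [1.44 1.27] z at(-5,-3) 101.5 x [-15.2 -14.9  -8.5   6.5] y [-34.8 -33.7  -4.5  24.8  26. ]Traceback (most recent call last):
  File "g18.py", line 4, in <module>
    k=r[r[:,0]<-48]; c=annulus(k[:,:2],[-34,-3.]); print("ring centre",c,k[:,0].min())
                                                                         ~~~~~~~~~~^^
    return umr_minimum(a, axis, None, out, keepdims, initial, where)
ValueError: zero-size array to reduction operation minimum which has no identity
```

Call:
move_arm --increments '[[[0,0,0,0,0,0.002,0.7],[0,0,0,0,0,0.003,0.7],[0,0,0,0,0,0.003,0.7]]]'

```text
clock: 16.32
eef_pos: [0.4997, 0.0114, 0.1815]
eef_rot: [[-0.929, 0.371, -0.014], [0.37, 0.929, 0.03], [0.024, 0.022, -0.999]]
force: [-0.3, 0.0, 5.2]
width: 0.0368
```

Call:
move_arm --increments '[[[0,0,0,0,0,0.002,0.7],[0,0,0,0,0,0.002,0.7]]]'

```text
clock: 16.48
eef_pos: [0.5, 0.0113, 0.1815]
eef_rot: [[-0.929, 0.371, -0.013], [0.37, 0.929, 0.029], [0.023, 0.022, -0.999]]
force: [-1.0, -0.1, 5.8]
width: 0.0365
```

Call:
move_arm --increments '[[[0,0,0,0,0,0.003,0.58],[0,0,0,0.0005,0,0.004,0.55],[0,0,0,0.001,0,0.005,0.52],[0,0,0,0.0015,0,0.006,0.5],[0,0,0,0.0015,0,0.006,0.5]]]'

```text
clock: 16.9
eef_pos: [0.5001, 0.0116, 0.1806]
eef_rot: [[-0.929, 0.37, -0.011], [0.37, 0.929, 0.029], [0.021, 0.023, -1.0]]
force: [-0.3, 0.2, 7.8]
width: 0.0424
```

```bash
cat > g19.py <<'E'
from h import *
import sys
w,s,Q=pins(sys.argv[1]); t=yoke(Q,(17,40)); R=np.array(s["eef_rot"]); p=np.array(s["eef_pos"])
go([.4988,.0135,.223],68.3,s); print(R[2])
E
python3 g19.py w15 | tail -6
```

```text
76 26 [-26.6 -23.5 -20.6] [-0.3  0.4  0.9] 19 [14.7 17.9 21.2] [-0.9  0.1  0.7]
83 19 [-26.5 -21.5  -3.2] [-9.8 -1.6  0.5] 25 [14.5 17.8 21.8] [-1.6 -0.7 -0.2]
90 62 [-26.8 -17.2  -3.5] [-11.4  -9.6   2.1] 39 [ 2.9 17.6 20.3] [-11.4  -0.5   1.7]
yoke top n 535 slope x,y deg [3.37 1.71] z0 29.8 x [-10.3   7.1] y [-31.6  28.8]
row [ 0.0116 -0.0106 -0.0003] [ 0.0092  0.0076 -0.141 ] | y-ang 68.25 tcp [0.5001 0.0116 0.1806] F [-0.1  1.4  7.7] w 0.0429 t 16.95
[ 0.02117276  0.02315636 -0.99950763]
```

Call:
move_arm --increments '[[[0,0,0,0.001,0,0.004,0.48],[0,0,0,0.002,0,0.005,0.46],[0,0,0,0.003,0,0.006,0.44],[0,0,0,0.004,0,0.007,0.42],[0,0,0,0.004,0,0.007,0.42]]]'

```text
clock: 17.37
eef_pos: [0.4994, 0.0119, 0.1793]
eef_rot: [[-0.929, 0.37, -0.009], [0.37, 0.929, 0.029], [0.019, 0.023, -1.0]]
force: [0.5, -0.6, 7.0]
width: 0.0502
```

```bash
python3 g19.py w16 | tail -6
```

```text
76 21 [-23.7 -20.  -16.6] [-1.2  0.2  0.4] 21 [11.7 14.2 18.2] [-1.7 -0.5  0.2]
83 38 [-24.1 -18.2  -3. ] [-10.1  -1.1  -0.1] 34 [ 5.8 14.1 18.6] [-7.3 -1.  -0.6]
90 112 [-23.9 -16.7  -4.7] [-11.6  -2.6   3.6] 61 [ 5.3 11.9 17.3] [-12.3  -1.5   1.1]
yoke top n 501 slope x,y deg [0.17 2.19] z0 28.5 x [-10.9   7.2] y [-31.5  29.1]
row [ 0.0116 -0.0096 -0.0003] [ 0.0065  0.0076 -0.1452] | y-ang 68.25 tcp [0.4994 0.0119 0.1794] F [-1.1 -1.2  8.3] w 0.0496 t 17.42
[ 0.01925197  0.02319021 -0.99954568]
```

Call:
move_arm --increments '[[[0,0,0,0.001,0,0.002,0.4],[0,0,0,0.003,0,0.004,0.38],[0,0,0,0.004,0,0.006,0.36],[0,0,0,0.005,0,0.006,0.35],[0,0,0,0.005,0,0.006,0.35]]]'

```text
clock: 17.83
eef_pos: [0.4981, 0.0125, 0.1778]
eef_rot: [[-0.929, 0.37, -0.009], [0.37, 0.929, 0.029], [0.019, 0.023, -1.0]]
force: [-1.1, 0.1, 4.6]
width: 0.0555
```

```bash
python3 g19.py w17 | tail -6
```

```text
76 30 [-22.6 -19.  -15.1] [-5.4 -0.7 -0.3] 30 [ 8.7 11.3 15.8] [-5.  -1.5 -0.7]
83 39 [-21.5 -15.7  -3. ] [-11.6  -2.5  -0.6] 27 [ 8.2 10.6 15.3] [-6.1 -2.  -1.4]
90 205 [-23.6 -16.1 -11. ] [-11.5  -0.5   6.3] 175 [ 4.1  9.2 16.8] [-12.4  -1.6   5.7]
yoke top n 616 slope x,y deg [2.53 1.46] z0 26.8 x [-11.    6.8] y [-32.7  28.7]
row [ 0.0117 -0.0093 -0.0003] [ 0.0019  0.0074 -0.1506] | y-ang 68.25 tcp [0.4981 0.0125 0.1778] F [-0.1 -0.3  5.7] w 0.0553 t 17.88
[ 0.0185686   0.02334349 -0.99955505]
```

Call:
move_arm --increments '[[[0,0,0,0.001,0,0.003,0.34],[0,0,0,0.002,0,0.004,0.32],[0,0,0,0.003,0,0.005,0.3],[0,0,0,0.003,0,0.005,0.3],[0,0,0,0.003,0,0.005,0.3]]]'

```text
clock: 18.3
eef_pos: [0.4973, 0.013, 0.1763]
eef_rot: [[-0.929, 0.37, -0.008], [0.37, 0.929, 0.029], [0.018, 0.024, -1.0]]
force: [0.2, 0.3, 4.4]
width: 0.06
```

```bash
python3 g19.py w18 | tail -6; cat > g20.py <<'E'
from h import *
import sys
w=dict(np.load(sys.argv[1]+".npz")); P=cloud(w,True).reshape(-1,3)*1000
c=np.array([524.8,-.3]); X=np.array([.929,-.37]);Y=np.array([.37,.929]); q=P[(P[:,2]>78)&(P[:,2]<88)]; d=q[:,:2]-c; q=np.c_[d@X,d@Y,q[:,2]]
q=q[(np.hypot(q[:,0],q[:,1])<48)]
r=np.hypot(q[:,0],q[:,1]); a=np.degrees(np.arctan2(q[:,1],q[:,0]))
for lo in range(-180,180,20):
    m=(a>=lo)&(a<lo+20)&(q[:,2]>82.2)
    if m.sum()>3: print(lo,m.sum(),"r",np.round(np.percentile(r[m],[2,50,98]),1),"z",np.round(np.percentile(q[m][:,2],[10,50,90]),1))
E
python3 g20.py w18
```

```text
76 26 [-20.5 -16.3 -13.6] [-5.4 -1.1 -0.2] 31 [ 7.8 10.1 14.1] [-4.8 -1.6 -1.2]
83 46 [-19.2 -14.   -3.3] [-12.   -2.2  -0.3] 33 [ 7.2 10.4 13.8] [-5.7 -1.8 -0.8]
90 247 [-23.7 -15.1  -4.4] [-12.8  -2.    6.1] 207 [ 3.3  8.4 16. ] [-12.8  -0.9   5.8]
yoke top n 568 slope x,y deg [4.87 1.23] z0 25.3 x [-10.7   6.8] y [-32.3  28.1]
row [ 0.0118 -0.0092 -0.0003] [-0.001   0.0071 -0.1555] | y-ang 68.25 tcp [0.4973 0.013  0.1763] F [-0.5  0.   4.5] w 0.0597 t 18.35
[ 0.01844464  0.02357886 -0.99955182]
-180 42 r [20.1 27.6 36.2] z [82.3 84.2 86.8]
-160 33 r [20.9 33.9 36.3] z [82.5 84.9 86.9]
-60 18 r [25.1 26.1 27.5] z [85.4 86.5 86.8]
-40 20 r [25.3 26.3 27.6] z [86.  86.6 87.3]
-20 14 r [25.6 26.9 27.5] z [85.5 86.4 87. ]
0 14 r [25.8 26.8 27.4] z [85.7 86.5 87. ]
20 15 r [26.1 26.5 27.7] z [85.9 86.4 87.1]
40 19 r [24.7 26.1 27.5] z [85.6 86.3 86.8]
140 54 r [20.7 33.6 36.7] z [82.3 84.4 86.8]
160 24 r [20.2 20.6 33.3] z [82.5 84.8 87. ]
```

```bash
cat > g21.py <<'E'
from h import *
c=np.array([524.8,-.3]); X=np.array([.929,-.37]);Y=np.array([.37,.929])
for n in("w13","w14","w15","w16","w17","w18"):
    w=dict(np.load(n+".npz")); P=cloud(w,True).reshape(-1,3)*1000; d=P[:,:2]-c; q=np.c_[d@X,d@Y,P[:,2]]; r=np.hypot(q[:,0],q[:,1])
    b=(q[:,0]>15)&(r>21)&(r<32)&(q[:,2]>76)&(q[:,2]<95)
    zt=np.percentile(q[b][:,2],90); t=b&(q[:,2]>zt-1.6)
    l=(q[:,0]<-20)&(q[:,0]>-44)&(abs(q[:,1])<36)&(abs(q[:,1])>6)&(q[:,2]>78)&(q[:,2]<95)&(r>30)
    L=[np.round(np.percentile(q[l&(q[:,1]*s>0)],[50,90],axis=0),1).tolist() for s in(1,-1)]
    fit=annulus(q[t][:,:2],[1.,0])
    print(n,"back",b.sum(),t.sum(),"z",np.round(np.median(q[t][:,2]),1),"xmax",round(np.percentile(q[t][:,0],97),1),"fit",np.round(fit,1),"lugz 90%",L[0][1][2],L[1][1][2],l.sum())
E
python3 g21.py
```

```text
w13 back 173 152 z 87.7 xmax 29.3 fit [4.1 0.1] lugz 90% 91.1 90.4 370
w14 back 101 77 z 85.0 xmax 28.6 fit [4.8 0. ] lugz 90% 87.2 88.2 391
w15 back 164 147 z 87.0 xmax 27.8 fit [4.  0.5] lugz 90% 89.5 87.3 375
w16 back 127 105 z 86.3 xmax 27.7 fit [4.3 0.2] lugz 90% 90.1 89.3 360
w17 back 117 109 z 86.1 xmax 27.6 fit [ 3.9 -0. ] lugz 90% 89.0 88.8 368
w18 back 102 94 z 86.5 xmax 26.8 fit [3.5 0.1] lugz 90% 89.9 89.0 385
```

Call:
move_arm --increments '[[[0,0,0,0.002,-0.001,0,0.3],[0,0,0,0.004,-0.002,-0.001,0.3],[0,0,0,0.005,-0.002,-0.002,0.3],[0,0,0,0.005,-0.002,-0.002,0.3]]]'

```text
clock: 18.68
eef_pos: [0.4955, 0.0131, 0.1766]
eef_rot: [[-0.929, 0.37, -0.009], [0.37, 0.929, 0.029], [0.019, 0.024, -1.0]]
force: [1.2, 1.4, 1.5]
width: 0.0599
```

```bash
python3 g19.py w19 | tail -6; sed -i 's/for n in(.*:$/import sys\nfor n in sys.argv[1:]:/' g21.py; python3 g21.py w19
```

```text
76 22 [-20.2 -16.4 -13.5] [-5.4 -2.2 -1.9] 27 [ 7.9 10.3 14.8] [-6.7 -2.9 -2.2]
83 43 [-19.5 -14.7  -3.4] [-13.8  -3.5  -2. ] 31 [ 7.3  9.8 13.5] [-7.5 -3.3 -2. ]
90 228 [-23.  -15.   -4.4] [-14.   -3.5   4.5] 203 [ 4.1  9.1 16.7] [-14.4  -2.5   4.3]
yoke top n 580 slope x,y deg [ 4.02 -0.11] z0 25.4 x [-12.1   6.1] y [-31.2  27.3]
row [ 0.0118 -0.0095 -0.0003] [-0.0066  0.009  -0.1545] | y-ang 68.25 tcp [0.4956 0.0131 0.1766] F [0.1 1.2 0.4] w 0.0601 t 18.73
[ 0.01910395  0.0236525  -0.99953769]
w19 back 92 89 z 86.0 xmax 27.4 fit [3.7 0.2] lugz 90% 89.7 89.0 371
```

Call:
move_arm --increments '[[[0,0,0,-0.002,0,-0.002,0.32],[0,0,0,-0.004,0,-0.004,0.35],[0,0,0,-0.006,0,-0.006,0.38],[0,0,0,-0.008,0,-0.008,0.4],[0,0,0,-0.009,0,-0.01,0.42],[0,0,0,-0.009,0,-0.01,0.42]]]'

```text
clock: 19.23
eef_pos: [0.4981, 0.012, 0.1795]
eef_rot: [[-0.929, 0.37, -0.009], [0.37, 0.929, 0.029], [0.019, 0.024, -1.0]]
force: [-0.8, -0.1, 1.8]
width: 0.05
```

Call:
move_arm --increments '[[[0,0,0,-0.001,0,-0.002,0.45],[0,0,0,-0.002,0,-0.004,0.48],[0,0,0,-0.003,0,-0.005,0.51],[0,0,0,-0.004,0,-0.007,0.54],[0,0,0,-0.005,0,-0.009,0.6],[0,0,0,-0.0055,0,-0.01,0.7],[0,0,0,-0.0055,0,-0.01,0.7]]]'

```text
clock: 19.82
eef_pos: [0.4996, 0.0112, 0.1824]
eef_rot: [[-0.929, 0.37, -0.009], [0.37, 0.929, 0.029], [0.02, 0.023, -1.0]]
force: [-0.8, 0.0, 0.2]
width: 0.0365
```

```bash
python3 g19.py w20 | tail -8; python3 g21.py w20
```

```text
62 21 [-26.7 -24.3 -21. ] [0.3 0.6 1.1] 15 [15.3 18.  21.3] [0.1 0.6 0.9]
69 22 [-26.7 -24.2 -21.5] [0.1 0.6 1. ] 29 [15.4 19.1 22.2] [-0.3  0.3  0.7]
76 14 [-26.7 -24.7 -22.3] [-0.6  0.3  0.6] 23 [15.8 20.4 23. ] [-0.8  0.2  0.6]
83 14 [-26.8 -24.4  -3.1] [-10.1  -0.1   0.5] 21 [17.  20.4 24.5] [-2.1 -0.7 -0.1]
90 35 [-26.8  -7.7  -3. ] [-11.1 -10.   -0.5] 40 [ 2.4 20.7 24.5] [-11.4  -0.9   1.3]
yoke top n 498 slope x,y deg [3.04 1.83] z0 30.8 x [-10.3   7.1] y [-31.2  28.6]
row [ 0.0117 -0.0098 -0.0003] [ 0.0078  0.0092 -0.1351] | y-ang 68.25 tcp [0.4995 0.0113 0.1824] F [-1.3 -1.1  0.4] w 0.0366 t 19.87
[ 0.01965221  0.02347623 -0.99953122]
w20 back 129 122 z 85.5 xmax 29.0 fit [ 4.8 -0.1] lugz 90% 88.3 88.0 374
```

Call:
move_arm --increments '[[[0,0.006,0,-0.004,0,0,0.7],[0,0.012,0,-0.008,0,0,0.7],[0,0.0175,0,-0.0114,0,0,0.7],[0,0.0175,0,-0.0114,0,0,0.7],[0,0.0175,0,-0.0114,0,0,0.7]]]'

```text
clock: 20.28
eef_pos: [0.5029, 0.0099, 0.1822]
eef_rot: [[-0.928, 0.371, -0.042], [0.369, 0.928, 0.042], [0.055, 0.023, -0.998]]
force: [-0.6, -0.6, 0.6]
width: 0.0364
```

```bash
python3 g19.py w21 | tail -8; python3 g21.py w21
```

```text
62 20 [-26.6 -24.2 -20.9] [0.1 0.6 1. ] 17 [15.4 18.8 21.7] [-0.2  0.4  0.7]
69 21 [-26.8 -24.2 -21.4] [-0.1  0.3  0.7] 26 [15.4 18.5 22.2] [-0.5  0.2  0.6]
76 18 [-26.7 -24.6 -21.8] [-1.   0.2  0.6] 26 [15.9 20.5 23.6] [-1.9 -0.1  0.5]
83 15 [-26.6 -23.8  -3. ] [-10.   -0.5   0.3] 22 [17.1 20.3 24.3] [-2.  -1.  -0.1]
90 39 [-26.3  -8.5  -2.6] [-11.8  -9.9  -0.4] 41 [ 2.9 20.7 24.5] [-11.2  -1.    1.3]
yoke top n 520 slope x,y deg [3.06 1.9 ] z0 31.0 x [-10.6   6.9] y [-31.9  28.7]
row [ 0.0117 -0.0274 -0.0001] [ 0.0241  0.0093 -0.1345] | y-ang 68.25 tcp [0.5028 0.0099 0.1823] F [-0.7 -1.2  0.9] w 0.037 t 20.33
[ 0.05469269  0.02347217 -0.99822731]
w21 back 118 105 z 83.5 xmax 29.3 fit [ 5.2 -0. ] lugz 90% 89.0 88.2 381
```

Call:
move_arm --increments '[[[0,0.002,0,-0.001,0,0.001,0.58],[0,0.003,0,-0.001,0,0.002,0.55],[0,0.003,0,0,0,0.004,0.52],[0,0.003,0,0.0005,0,0.005,0.5],[0,0.003,0,0.0005,0,0.005,0.5]]]'

```text
clock: 20.75
eef_pos: [0.5027, 0.0102, 0.181]
eef_rot: [[-0.928, 0.37, -0.047], [0.369, 0.929, 0.044], [0.06, 0.024, -0.998]]
force: [0.5, 0.8, 4.0]
width: 0.0427
```

```bash
python3 g19.py w22 | tail -5; python3 g21.py w22
```

```text
83 22 [-26.5 -22.9  -4.1] [-10.   -0.2   0.2] 22 [14.5 17.4 21.1] [-2.6 -0.9 -0.4]
90 58 [-26.7 -19.3  -2.9] [-11.6  -7.7   1. ] 44 [ 3.1 18.4 21.5] [-12.2  -1.1   1.3]
yoke top n 482 slope x,y deg [5.34 1.64] z0 30.0 x [-10.5   7. ] y [-31.4  29.1]
row [ 0.0119 -0.0301 -0.0001] [ 0.0246  0.0088 -0.1386] | y-ang 68.25 tcp [0.5027 0.0102 0.181 ] F [-0.2  0.   4. ] w 0.0427 t 20.8
[ 0.06012872  0.02377502 -0.99790745]
w22 back 162 147 z 84.9 xmax 28.3 fit [4.6 0.6] lugz 90% 88.5 88.3 364
```

Call:
move_arm --increments '[[[0,0,0,-0.001,0,-0.002,0.53],[0,0,0,-0.001,0,-0.004,0.58],[0,0,0,-0.002,0,-0.005,0.7],[0,0,0,-0.002,0,-0.005,0.7],[0,0.006,0,-0.006,0,-0.005,0.7],[0,0.013,0,-0.0105,0,-0.005,0.7],[0,0.013,0,-0.0105,0,-0.005,0.7],[0,0.013,0,-0.0105,0,-0.005,0.7]]]'

```text
clock: 21.47
eef_pos: [0.5059, 0.0088, 0.1822]
eef_rot: [[-0.926, 0.371, -0.071], [0.367, 0.928, 0.054], [0.086, 0.024, -0.996]]
force: [-0.9, -0.4, 2.1]
width: 0.0367
```

```bash
python3 g19.py w23 | tail -5; python3 g21.py w23
```

```text
83 27 [-26.5  -8.3  -2.7] [-9.4 -8.7 -0. ] 22 [14.6 20.9 24.4] [-1.9 -1.1 -0.2]
90 34 [-26.2  -9.5  -2.9] [-11.7  -9.9  -0.9] 41 [ 2.9 20.7 24.4] [-11.3  -1.4   0.8]
yoke top n 509 slope x,y deg [2.11 2.65] z0 31.2 x [-11.1   6.8] y [-31.7  27.9]
row [ 0.0119 -0.0432  0.    ] [ 0.0389  0.0089 -0.1329] | y-ang 68.24 tcp [0.5058 0.0089 0.1822] F [-0.  -0.4  1.1] w 0.0366 t 21.52
[ 0.08619545  0.02375363 -0.99599504]
w23 back 140 129 z 83.4 xmax 28.7 fit [4.9 0.3] lugz 90% 88.8 89.3 378
```

Call:
move_arm --increments '[[[0,0,0,0.003,0,0.0008,0.7],[0,0,0,0.006,0,0.001,0.7],[0,0,0,0.009,0,0.0012,0.7],[0,0,0,0.0115,0,0.0014,0.7],[0,0,0,0.0115,0,0.0014,0.7],[0,0,0,0.0115,0,0.0014,0.7]]]'

```text
clock: 22.02
eef_pos: [0.5026, 0.0102, 0.1821]
eef_rot: [[-0.926, 0.371, -0.071], [0.367, 0.929, 0.054], [0.086, 0.024, -0.996]]
force: [0.8, -0.4, 1.5]
width: 0.0366
```

```bash
python3 g19.py w24 | tail -5; python3 g21.py w24
```

```text
83 14 [-26.6 -24.6  -3.5] [-11.8  -3.1  -2.6] 23 [17.  21.3 24.3] [-4.6 -3.2 -2.8]
90 24 [-26.7  -9.   -3.4] [-14.2 -12.3  -3.2] 31 [ 2.6 21.1 24.8] [-13.7  -3.6  -2.2]
yoke top n 453 slope x,y deg [2.01 1.17] z0 31.0 x [-11.8   5.8] y [-31.6  28.3]
row [ 0.0119 -0.043   0.    ] [ 0.0276  0.0089 -0.1342] | y-ang 68.24 tcp [0.5026 0.0102 0.1821] F [ 1.4 -0.2  1.6] w 0.0363 t 22.07
[ 0.08595494  0.02379185 -0.99601491]
w24 back 141 128 z 84.1 xmax 28.5 fit [4.4 0.4] lugz 90% 88.2 89.8 363
```

Call:
move_arm --increments '[[[0,0.004,0,0,0,0,0.7],[0,0.008,0,0,0,0,0.7],[0,0.012,0,0,0,0,0.7],[0,0.014,0,0,0,0,0.7],[0,0.014,0,0,0,0,0.7]]]'

```text
clock: 22.48
eef_pos: [0.5029, 0.01, 0.1822]
eef_rot: [[-0.924, 0.371, -0.097], [0.366, 0.928, 0.064], [0.114, 0.024, -0.993]]
force: [1.7, -1.4, 2.1]
width: 0.0365
```

```bash
python3 g19.py w25 | tail -5; python3 g21.py w25
```

```text
83 9 [-26.9 -25.7 -24.1] [-5.4 -4.9 -4.7] 24 [17.2 21.2 24.8] [-7.3 -5.4 -5.1]
90 13 [-26.4  -7.8  -3.1] [-15.2 -14.6  -5.2] 26 [18.4 21.8 24.4] [-7.  -5.8 -4.3]
yoke top n 499 slope x,y deg [5.64 1.5 ] z0 31.4 x [-13.1   4.8] y [-32.   28.7]
row [ 0.0119 -0.0569  0.0002] [ 0.032   0.009  -0.1331] | y-ang 68.24 tcp [0.5028 0.01   0.1822] F [ 1.9 -0.9  1.1] w 0.0363 t 22.53
[ 0.11347336  0.02375295 -0.99325706]
w25 back 151 126 z 84.1 xmax 28.8 fit [4.1 0.4] lugz 90% 90.1 89.5 359
```

```bash
cat > g22.py <<'E'
from h import *
X=np.array([.929,-.37]);Y=np.array([.37,.929])
im=bot.get_image("scene"); np.savez("s4.npz",**im)
v=spindle(cloud(im),b=-.5)
for n in("scene","s4"):
    im=dict(np.load(n+".npz")); P=cloud(im).reshape(-1,3)*1000; d=P[:,:2]-v; q=np.c_[d@X,d@Y,P[:,2]]; r=np.hypot(q[:,0],q[:,1]); a=np.degrees(np.arctan2(q[:,1],q[:,0]))
    for lo in range(-75,76,30):
        m=(abs(a-lo)<15)&(r<40)&(r>12)&(q[:,2]>55); o=[]
        for z0,z1 in((60,66),(69,75),(78,80),(80,82),(82,84),(84,86),(86,88),(98,105)):
            k=m&(q[:,2]>=z0)&(q[:,2]<z1); o.append(f"{z0}:{k.sum()}({r[k].max():.1f})" if k.any() else f"{z0}:0")
        print(n,lo,*o)
    m=(q[:,0]>5)&(r>20.5)&(r<33)&(q[:,2]>78)&(q[:,2]<90); print("z pct",np.round(np.percentile(q[m][:,2],[5,25,50,75,95]),1),"annulus",np.round(annulus(q[m][:,:2],[2.,0]),2),"xmax",np.round(np.percentile(q[m][:,0],[95,99,100]),1))
E
python3 g22.py
```

```text
spindle n 88 55 world [525.2  -3.1] med|res| 1.37 
scene -75 60:6(29.8) 69:0 78:1(25.0) 80:2(25.7) 82:6(26.2) 84:1(24.4) 86:1(22.5) 98:9(18.1)
scene -45 60:10(31.1) 69:5(27.0) 78:1(20.3) 80:7(27.0) 82:5(26.8) 84:2(25.9) 86:1(23.1) 98:7(18.7)
scene -15 60:12(30.9) 69:9(27.8) 78:1(23.1) 80:4(24.9) 82:10(26.9) 84:1(27.4) 86:3(25.8) 98:12(20.1)
scene 15 60:12(31.2) 69:11(28.4) 78:2(25.4) 80:7(25.8) 82:6(27.5) 84:6(28.5) 86:2(19.4) 98:11(21.3)
scene 45 60:13(30.4) 69:12(27.5) 78:0 80:7(26.4) 82:7(25.0) 84:3(21.7) 86:3(21.6) 98:13(22.1)
scene 75 60:13(29.9) 69:10(26.5) 78:1(19.3) 80:2(25.2) 82:7(26.2) 84:7(26.3) 86:1(19.1) 98:8(19.9)
z pct [80.  81.6 82.5 83.8 86.2] annulus [ 0.54 -0.17] xmax [25.9 26.7 27.2]
s4 -75 60:0 69:0 78:3(22.9) 80:5(29.4) 82:5(28.2) 84:1(24.8) 86:1(25.3) 98:9(18.1)
s4 -45 60:8(29.8) 69:1(27.0) 78:3(29.0) 80:4(26.1) 82:8(28.8) 84:3(29.0) 86:3(28.4) 98:6(18.6)
s4 -15 60:12(31.2) 69:4(28.3) 78:2(28.2) 80:8(30.2) 82:2(29.7) 84:12(29.0) 86:0 98:11(20.4)
s4 15 60:15(30.7) 69:7(27.0) 78:3(27.8) 80:7(29.8) 82:7(28.5) 84:5(29.6) 86:3(20.5) 98:13(21.0)
s4 45 60:16(31.3) 69:9(27.9) 78:4(27.8) 80:5(27.9) 82:5(26.7) 84:10(29.4) 86:2(19.8) 98:11(20.3)
s4 75 60:10(30.1) 69:4(27.3) 78:5(28.1) 80:3(28.6) 82:6(29.1) 84:8(28.6) 86:2(25.5) 98:8(20.3)
z pct [79.  81.8 83.4 84.6 87.1] annulus [3.05 0.17] xmax [28.5 29.3 29.7]
```

Call:
move_arm --increments '[[[0,0.003,0,0.004,0,0.0005,0.7],[0,0.006,0,0.007,0,0.0008,0.7],[0,0.009,0,0.01,0,0.001,0.7],[0,0.009,0,0.01,0,0.001,0.7],[0,0.009,0,0.01,0,0.001,0.7]]]'

```text
clock: 23.0
eef_pos: [0.5, 0.0112, 0.1822]
eef_rot: [[-0.922, 0.371, -0.113], [0.365, 0.928, 0.071], [0.131, 0.024, -0.991]]
force: [1.7, -0.7, 0.3]
width: 0.0365
```

```bash
python3 g19.py w26 | tail -5; python3 g21.py w26; sed -i 's/^for n in("scene","s4")/for n in("s4",)/; s/^        print(n,lo/        0 and print(n,lo/' g22.py; python3 g22.py
```

```text
83 12 [-26.8 -25.5 -23.3] [-6.1 -5.5 -5.2] 23 [17.2 21.2 24.6] [-7.1 -5.7 -5.2]
90 5 [-26.5 -26.4 -24.6] [-6.  -5.9 -4.6] 25 [18.3 21.8 24.3] [-7.  -6.1 -4.7]
yoke top n 482 slope x,y deg [4.27 1.88] z0 31.1 x [-13.1   4.5] y [-31.3  28.7]
row [ 0.0119 -0.0658  0.0003] [ 0.0242  0.0088 -0.1338] | y-ang 68.24 tcp [0.5    0.0112 0.1822] F [ 2.2 -0.6  1. ] w 0.0368 t 23.05
[ 0.13128049  0.0238534  -0.99105825]
w26 back 3 2 z 83.2 xmax 17.0 fit [-0.2  2.2] lugz 90% 88.5 88.7 377
spindle n 90 58 world [525.35  -3.24] med|res| 1.26 
z pct [78.5 81.9 83.7 85.3 87.4] annulus [0.53 0.56] xmax [25.6 26.1 26.4]
```

Call:
move_arm --increments '[[[0,0,0,0,0,0.001,0.58],[0,0,0,-0.001,0,0.002,0.55],[0,0,0,-0.0015,0,0.003,0.52],[0,0,0,-0.002,0,0.0045,0.5],[0,0,0,-0.002,0,0.0045,0.5]]]'

```text
clock: 23.52
eef_pos: [0.5005, 0.011, 0.1811]
eef_rot: [[-0.922, 0.37, -0.113], [0.364, 0.929, 0.07], [0.131, 0.024, -0.991]]
force: [1.5, -0.7, 4.3]
width: 0.0428
```

Call:
move_arm --increments '[[[0,0,0,-0.0005,0,0.001,0.48],[0,0,0,-0.001,0,0.002,0.46],[0,0,0,-0.0015,0,0.003,0.44],[0,0,0,-0.002,0,0.0045,0.42],[0,0,0,-0.002,0,0.0045,0.42]]]'

```text
clock: 23.93
eef_pos: [0.5009, 0.0107, 0.1799]
eef_rot: [[-0.922, 0.37, -0.113], [0.365, 0.929, 0.07], [0.131, 0.023, -0.991]]
force: [0.5, -1.3, 5.9]
width: 0.0492
```

```bash
python3 g19.py w27 | tail -5; python3 g22.py
```

```text
83 23 [-23.7 -19.7 -16.5] [-5.5 -4.2 -3.8] 16 [12.2 15.7 18.6] [-5.7 -4.4 -4. ]
90 57 [-22.2 -16.4 -12.9] [-14.7  -7.2  -2.9] 49 [ 8.4 13.4 17.6] [-15.3  -5.4  -2.8]
yoke top n 578 slope x,y deg [4.6  1.31] z0 28.6 x [-12.5   5.4] y [-31.5  28.9]
row [ 0.0117 -0.0655  0.0004] [ 0.0285  0.0092 -0.1409] | y-ang 68.25 tcp [0.5009 0.0108 0.1799] F [-0.1 -1.7  5.1] w 0.0497 t 23.98
[ 0.13051179  0.02342966 -0.99116988]
spindle n 94 53 world [525.07  -3.15] med|res| 1.46 
z pct [78.7 82.  84.1 85.1 86.9] annulus [0.81 0.52] xmax [25.6 26.3 26.4]
```

Ring stays centred. Finish closing.

Call:
move_arm --increments '[[[0,0,0,-0.0005,0,0.001,0.4],[0,0,0,-0.001,0,0.002,0.38],[0,0,0,-0.0015,0,0.003,0.36],[0,0,0,-0.002,0,0.004,0.35],[0,0,0,-0.002,0,0.004,0.35]]]'

```text
clock: 24.45
eef_pos: [0.5012, 0.0107, 0.1785]
eef_rot: [[-0.922, 0.37, -0.113], [0.364, 0.929, 0.07], [0.131, 0.023, -0.991]]
force: [0.4, 0.7, 4.5]
width: 0.0559
```

Call:
move_arm --increments '[[[0,0,0,-0.0005,0,0.001,0.34],[0,0,0,-0.001,0,0.002,0.32],[0,0,0,-0.001,0,0.003,0.305],[0,0,0,-0.001,0,0.003,0.3],[0,0,0,-0.001,0,0.003,0.3]]]'

```text
clock: 24.87
eef_pos: [0.5013, 0.0107, 0.1774]
eef_rot: [[-0.922, 0.37, -0.113], [0.364, 0.929, 0.07], [0.131, 0.024, -0.991]]
force: [0.1, 0.6, 1.4]
width: 0.0596
```

```bash
python3 g19.py w28 | tail -5; python3 g22.py; python3 g21.py w28; python3 g20.py w28
```

```text
83 26 [-19.6 -16.4 -13.2] [-5.  -3.8 -2.3] 20 [ 8.  10.6 14. ] [-5.6 -4.5 -4. ]
90 187 [-22.1 -13.7  -7. ] [-14.3  -4.2   1.9] 176 [ 4.2  8.3 15.2] [-14.1  -4.1   1.8]
yoke top n 627 slope x,y deg [4.65 1.46] z0 26.0 x [-12.4   5.6] y [-31.7  28.6]
row [ 0.0118 -0.0658  0.0003] [ 0.0312  0.0091 -0.149 ] | y-ang 68.25 tcp [0.5013 0.0107 0.1774] F [ 0.4  0.3 -0.1] w 0.0599 t 24.92
[ 0.13128112  0.02355504 -0.9910653 ]
spindle n 92 63 world [525.26  -3.13] med|res| 1.43 
z pct [79.2 81.1 83.6 85.2 86.7] annulus [0.58 0.44] xmax [26.2 26.8 27. ]
w28 back 22 19 z 84.6 xmax 21.7 fit [1.9 0.6] lugz 90% 88.8 88.5 356
-180 64 r [26.1 35.5 42.9] z [82.3 82.8 86.3]
-160 37 r [25.5 37.2 42.4] z [82.4 82.8 87. ]
-80 5 r [23.8 24.4 25.4] z [83.4 84.1 84.4]
-60 7 r [23.5 24.4 25. ] z [83.1 84.3 84.7]
20 5 r [25.  25.2 25.5] z [84.8 85.1 85.3]
40 19 r [24.2 25.4 26.3] z [83.2 84.3 84.8]
60 10 r [23.7 24.9 26.6] z [84.  84.3 85. ]
140 65 r [25.6 38.  43.5] z [82.3 83.  87.4]
160 57 r [28.1 35.3 42.9] z [82.3 82.8 83.4]
```

Call:
move_arm --increments '[[[0,0,0,0.0004,0.0001,-0.003,0.3],[0,0,0,0.0011,0.0002,-0.008,0.3],[0,0,0,0.002,0.0004,-0.015,0.3],[0,0,0,0.003,0.0006,-0.023,0.3],[0,0,0,0.004,0.0008,-0.032,0.3],[0,0,0,0.0053,0.001,-0.04,0.3],[0,0,0,0.0053,0.001,-0.04,0.3]]]'

```text
clock: 25.55
eef_pos: [0.5015, 0.0107, 0.1901]
eef_rot: [[-0.922, 0.37, -0.113], [0.364, 0.929, 0.07], [0.131, 0.024, -0.991]]
force: [0.2, -0.7, -1.2]
width: 0.0598
```

```bash
python3 g19.py w29 | tail -4; python3 g22.py; python3 g20.py w29
```

```text
90 15 [-18.3 -15.8 -14.1] [-2.8 -0.9 -0.1] 16 [ 9.1 10.7 13.2] [-2.8 -1.2 -0.2]
yoke top n 609 slope x,y deg [3.24 1.28] z0 25.5 x [-11.1   6.6] y [-31.7  28.5]
row [ 0.0118 -0.0656  0.0003] [ 0.0259  0.008  -0.108 ] | y-ang 68.25 tcp [0.5014 0.0107 0.1898] F [ 0.6 -0.6 -2.4] w 0.0599 t 25.6
[ 0.13082627  0.02362883 -0.99112369]
spindle n 86 73 world [525.43  -3.12] med|res| 1.3 
z pct [79.1 82.4 84.6 86.  88.5] annulus [0.8  0.64] xmax [25.2 26.3 27. ]
-180 103 r [26.  35.5 42.8] z [83.5 84.4 85.5]
-160 45 r [23.5 37.7 43.7] z [83.4 84.1 85. ]
-60 8 r [24.3 24.8 25.4] z [84.  84.2 85. ]
20 6 r [25.2 25.4 26.1] z [83.1 84.3 84.6]
40 21 r [24.4 25.5 26.7] z [83.6 84.3 85. ]
140 72 r [24.3 38.5 44.1] z [83.5 84.3 85. ]
160 81 r [26.8 35.1 43. ] z [83.2 84.3 85.1]
```

Call:
move_arm --increments '[[[0,0,0,0.003,0.0005,-0.02,0.32],[0,0,0,0.007,0.001,-0.05,0.32],[0,0,0,0.012,0.002,-0.09,0.32],[0,0,0,0.017,0.003,-0.13,0.32],[0,0,0,0.0197,0.0035,-0.149,0.32],[0,0,0,0.0197,0.0035,-0.149,0.32]]]'

```text
clock: 26.15
eef_pos: [0.5019, 0.0106, 0.2364]
eef_rot: [[-0.922, 0.37, -0.11], [0.364, 0.929, 0.07], [0.128, 0.024, -0.991]]
force: [0.7, -0.3, -2.5]
width: 0.0581
```

```bash
python3 g19.py w30 | tail -4; cat > g23.py <<'E'
from h import *
s=bot.get_state(); go([.55,-.10,.25],79.4,s); go([.5537,-.2134,.2345],79.4,s)
w=dict(np.load("w30.npz")); P=cloud(w,True).reshape(-1,3)*1000
c=np.array([524.8,-.3]); X=np.array([.929,-.37]);Y=np.array([.37,.929]); d=P[:,:2]-c; q=np.c_[d@X,d@Y,P[:,2]]; r=np.hypot(q[:,0],q[:,1])
m=(q[:,0]>3)&(r>20.7)&(r<29)&(q[:,2]>81)&(q[:,2]<88); print("ring",m.sum(),annulus(q[m][:,:2],[0.,0]),np.percentile(q[m][:,2],[5,50,95]))
for a0 in range(-180,180,30):
    a=np.degrees(np.arctan2(q[:,1],q[:,0])); k=(a>=a0)&(a<a0+30)&(r>20.7)&(r<40)&(q[:,2]>80)&(q[:,2]<90)
    if k.sum()>4: print(a0,k.sum(),np.round(np.percentile(r[k],[1,50,99]),1),np.round(np.percentile(q[k][:,2],[10,50,90]),1))
E
python3 g23.py
```

```text
90 9 [-19.2 -16.6 -14.9] [-3.8 -2.4 -0.9] 11 [10.  11.6 13.9] [-3.9 -1.6 -0.9]
yoke top n 607 slope x,y deg [4.02 0.57] z0 25.1 x [-11.5   6.1] y [-31.6  28.7]
row [ 0.0119 -0.0651  0.0004] [0.0065 0.0044 0.0423] | y-ang 68.26 tcp [0.5015 0.0107 0.2353] F [ 0.4 -0.4 -2.7] w 0.0579 t 26.2
[ 0.12987828  0.02374559 -0.99124557]
row [ 0.0182 -0.0638 -0.0963] [-0.2771 -0.2815 -0.0925] | y-ang 68.26 tcp [0.5015 0.0107 0.2353] F [ 0.4 -0.4 -2.7] w 0.0579 t 26.2
row [ 0.0182 -0.0638 -0.0963] [-0.433  -0.6292 -0.0692] | y-ang 68.26 tcp [0.5015 0.0107 0.2353] F [ 0.4 -0.4 -2.7] w 0.0579 t 26.2Traceback (most recent call last):
  File "g23.py", line 5, in <module>
    m=(q[:,0]>3)&(r>20.7)&(r<29)&(q[:,2]>81)&(q[:,2]<88); print("ring",m.sum(),annulus(q[m][:,:2],[0.,0]),np.percentile(q[m][:,2],[5,50,95]))
                                                                                                          ~~~~~~~~~~~~~^^^^^^^^^^^^^^^^^^^^^
    return _quantile_unchecked(
        a, q, axis, out, overwrite_input, method, keepdims, weights)
    return _ureduce(a,
                    func=_quantile_ureduce_func,
    ...<5 lines>...
                    overwrite_input=overwrite_input,
                    method=method)
    r = func(a, **kwargs)
    result = _quantile(arr,
                       quantiles=q,
    ...<2 lines>...
                       out=out,
                       weights=wgt)
    slices_having_nans = np.isnan(arr[-1, ...])
                                  ~~~^^^^^^^^^
IndexError: index -1 is out of bounds for axis 0 with size 0
```

Call:
move_arm --increments '[[[0,0,0,0,0,-0.03,0.32],[0.002,-0.005,-0.01,-0.03,-0.04,-0.06,0.32],[0.004,-0.01,-0.02,-0.07,-0.1,-0.09,0.32],[0.006,-0.015,-0.04,-0.13,-0.18,-0.105,0.32],[0.008,-0.02,-0.05,-0.19,-0.27,-0.105,0.32],[0.01,-0.025,-0.07,-0.25,-0.36,-0.105,0.32],[0.012,-0.03,-0.08,-0.31,-0.45,-0.105,0.32],[0.014,-0.036,-0.09,-0.37,-0.53,-0.105,0.32],[0.016,-0.036,-0.096,-0.41,-0.59,-0.105,0.32],[0.016,-0.036,-0.096,-0.433,-0.629,-0.105,0.32],[0.016,-0.036,-0.096,-0.433,-0.629,-0.105,0.32],[0.016,-0.036,-0.096,-0.433,-0.629,-0.105,0.32]]]'

```text
clock: 27.2
eef_pos: [0.5548, -0.2139, 0.2449]
eef_rot: [[-0.981, 0.185, -0.053], [0.184, 0.983, 0.02], [0.056, 0.01, -0.998]]
force: [0.6, -0.0, -2.0]
width: 0.0586
```

```bash
cat > g24.py <<'E'
from h import *
import sys
np.set_printoptions(precision=2,suppress=True)
w,s,Q=pins(sys.argv[1]); t=yoke(Q,(17,34)); R=np.array(s["eef_rot"]); p=np.array(s["eef_pos"]); print(R[2])
tw=t/1000@R.T+p; r=cv2.minAreaRect((tw[:,:2]*1000).astype(np.float32)); print("yoke world",np.round(r[0],1),np.round(r[1],1),round(r[2],1),"z",np.median(tw[:,2])*1000)
c=np.linalg.lstsq(np.c_[tw[:,:2],np.ones(len(tw))],tw[:,2],rcond=None)[0]; a=np.radians(79.4); Y=np.array([np.cos(a),np.sin(a)]); X=np.array([Y[1],-Y[0]])
print("world slope along stand X,Y deg",np.degrees(c[:2]@X),np.degrees(c[:2]@Y))
P=cloud(w,True); x,y,z=P[...,0],P[...,1],P[...,2]
m=(abs(x-.555)<.075)&(abs(y+.2155)<.07)&(z>.061)&(z<.070); q=(P[m][:,:2]*1000).astype(np.float32); r=cv2.minAreaRect(q); print("stand",len(q),np.round(r[0],1),np.round(r[1],1),round(r[2],1))
v=P[m][:,:2]*1000-[553,-214]; u=np.c_[v@X,v@Y]; h,_,_=np.histogram2d(u[:,0],u[:,1],[np.arange(-27,28,3),np.arange(-54,55,6)]); print(h.astype(int))
go([.5537,-.2134,.2345],79.4,s)
E
python3 g24.py w31
```

```text
20 437 [-30.8 -16.8  -3.7] [-10.    2.4   6.9] 301 [ 3.2 13.3 24.1] [-10.4   1.8   6.6]
55 8 [-19.3 -17.  -15.1] [0.3 0.6 1. ] 8 [10.4 11.5 13.8] [-0.   0.4  0.8]
62 32 [-21.2 -17.4 -14.2] [-1.8  0.2  0.7] 31 [ 9.3 12.2 15.9] [-1.6  0.3  0.6]
69 30 [-21.3 -17.5 -14.3] [-0.8 -0.1  0.3] 31 [ 8.7 11.9 16. ] [-3.9 -0.6  0.3]
76 27 [-20.9 -15.8 -13.9] [-4.4 -1.   0.1] 26 [ 8.2 10.9 15.1] [-4.8 -1.2 -0.6]
83 25 [-20.1 -16.8 -13.7] [-5.1 -1.3 -0.1] 22 [ 8.4 11.3 14.4] [-1.9 -1.5 -1.1]
90 23 [-19.8 -17.9 -15.3] [-2.  -0.5  1.3] 28 [ 9.4 11.1 13.7] [-2.1 -0.4  1.3]
yoke top n 577 slope x,y deg [ 4.2  -0.08] z0 26.6 x [-10.5   7.2] y [-32.6  28. ]
[ 0.06  0.01 -1.  ]
yoke world [ 554.7 -215.2] [63.  18.5] 79.2 z 218.71249289466326
world slope along stand X,Y deg 1.0411230814248407 0.6644096662220915
stand 3069 [ 553.3 -214.2] [101.   51.2] 79.4
[[ 1  5  6  6  6  5  5  6  5  7  5  7  5  6  6  9  6  1]
 [ 6 15 18 15 17 16 14 18 15 15 15 15 17 13 15 14 14  3]
 [ 5 13 16 12 13 10 11 12 10 15 10 11 11 12 15 11 11  2]
 [ 5 12 14 13 17 15 15 18 15 18 15 16 17 15 17 16 15  3]
 [ 6 17 16 15 18 14 13 16
[... 191 characters left out ...]
3 15 13  4]
 [ 4 12 10 11 14  0  0  0  0  0  0  0  2 12 12 14 13  6]
 [ 5 14 14 18 14  0  0  0  0  0  0  0  1 16 14 17 15  5]
 [ 6 14 13 15 11  0  0  0  0  0  0  0  0 13 12 10 13  2]
 [ 4 11 13 14 14  0  0  0  0  0  0  0  0 17 14 15 17  4]
 [ 4 15 14 17 14 14 17 13 13 16 11 10 13 14 13 11 13  4]
 [ 5 10 13 11 11 11 13 12 12 14 14 14 13 15 12 14 13  5]
 [ 6 14 18 14 14 15 17 15 14 17 14 12 14 16 12 14 12  4]
 [ 4 10 11 12 12  4 12 10 11 13 11 10  5 14 13 11 13  6]
 [ 3 16 12 12 14  1 14 15 14 16 15  8  3 17 11 10 10  3]
 [ 0  0  3  2  2  0  4  5  1  1  0  0  0  1  2  0  0  0]]
row [ 0.01 -0.03  0.  ] [ 0.   -0.    0.04] | y-ang 79.39 tcp [ 0.55 -0.21  0.25] F [-0.4  1.1 -1.8] w 0.0583 t 27.25
```

Call:
move_arm --increments '[[[0,0,0,0.0042,0.0043,0,0.31],[0,0,0,0.002,0.004,0.04,0.31],[0,0,0,-0.001,0.0034,0.09,0.31],[0,0,0,-0.004,0.0028,0.14,0.31],[0,0,0,-0.007,0.0022,0.19,0.31],[0,0,0,-0.0085,0.0019,0.22,0.31],[0,0,0,-0.0085,0.0019,0.225,0.31],[0,0,0,-0.0085,0.0019,0.225,0.31]]]'

```text
clock: 27.92
eef_pos: [0.554, -0.2112, 0.1779]
eef_rot: [[-0.982, 0.184, -0.053], [0.183, 0.983, 0.02], [0.055, 0.01, -0.998]]
force: [-0.3, -0.1, -2.0]
width: 0.0592
```

```bash
python3 g24.py w32 | grep -v '\['; python3 g24.py w33 | grep -E 'yoke|stand|row'
```

```text
world slope along stand X,Y deg 1.4840725989943608 -0.3785458209432982
yoke top n 590 slope x,y deg [4.16 0.18] z0 26.1 x [-10.    7.6] y [-31.5  29.2]
yoke world [ 553.9 -212.8] [62.9 18.2] 79.4 z 152.75549645491787
world slope along stand X,Y deg 1.0870337004401118 0.369574337923337
stand 3601 [ 552.2 -214. ] [99.5 48.7] 79.6
row [ 0.   -0.03  0.  ] [ 0.01 -0.   -0.19] | y-ang 79.4 tcp [ 0.55 -0.21  0.18] F [-0.1 -0.8 -1.5] w 0.0587 t 28.02
```

Call:
move_arm --increments '[[[0,0,0,0.0012,-0.0026,0,0.31],[0,0,0,0,-0.0028,0.02,0.31],[0,0,0,-0.0012,-0.003,0.04,0.31],[0,0,0,-0.0025,-0.0033,0.066,0.31],[0,0,0,-0.0025,-0.0033,0.066,0.31]]]'

```text
clock: 28.43
eef_pos: [0.5532, -0.212, 0.1569]
eef_rot: [[-0.981, 0.184, -0.054], [0.183, 0.983, 0.021], [0.057, 0.011, -0.998]]
force: [-0.7, 1.0, -2.2]
width: 0.0589
```

Call:
move_arm --increments '[[[0,0,0,-0.001,0,0.02,0.31],[0,0,0,-0.003,-0.0005,0.05,0.31],[0,0,0,-0.0045,-0.001,0.08,0.31],[0,0,0,-0.0055,-0.001,0.1,0.31],[0,0,0,-0.0055,-0.001,0.1,0.31]]]'

```text
clock: 28.85
eef_pos: [0.5524, -0.2116, 0.1249]
eef_rot: [[-0.981, 0.184, -0.056], [0.183, 0.983, 0.023], [0.06, 0.012, -0.998]]
force: [0.9, 0.8, -2.6]
width: 0.0585
```

```bash
python3 g24.py w34 | grep -E 'yoke|stand|row'
```

```text
yoke top n 599 slope x,y deg [3.43 0.78] z0 26.9 x [-10.1   7.9] y [-31.6  29.3]
yoke world [ 552.1 -212.8] [63.  18.4] 79.2 z 99.10452385091406
world slope along stand X,Y deg 0.09723181495773797 -0.12256572798497355
stand 4755 [ 552.4 -214. ] [100.7  49.5] 79.7
row [ 0.01 -0.03  0.  ] [ 0.02 -0.   -0.36] | y-ang 79.4 tcp [ 0.55 -0.21  0.13] F [-1.   0.8 -1.8] w 0.059 t 28.9
```

Call:
move_arm --increments '[[[0,0,0,0,-0.001,0.012,0.31],[0,0,0,0,-0.002,0.026,0.31],[0,0,0,-0.001,-0.002,0.04,0.31],[0,0,0,-0.001,-0.002,0.047,0.31],[0,0,0,-0.001,-0.002,0.051,0.31],[0,0,0,-0.001,-0.002,0.051,0.31]]]'

```text
clock: 29.4
eef_pos: [0.5521, -0.212, 0.1104]
eef_rot: [[-0.981, 0.184, -0.055], [0.183, 0.983, 0.022], [0.059, 0.012, -0.998]]
force: [-0.1, 1.0, -2.3]
width: 0.0586
```

```bash
python3 g24.py w35 | grep -E 'yoke|stand|row'
```

```text
yoke top n 576 slope x,y deg [2.41 0.44] z0 26.3 x [-10.4   7.7] y [-31.8  29.1]
yoke world [ 551.6 -213.3] [63.  18.7] 79.0 z 84.4512535917818
world slope along stand X,Y deg -0.9171430966003216 0.21753610874749632
stand 5307 [ 553.1 -214. ] [100.3  50.3] 79.5
row [ 0.01 -0.03  0.  ] [ 0.02  0.   -0.41] | y-ang 79.4 tcp [ 0.55 -0.21  0.11] F [-0.5  0.6 -2.2] w 0.0588 t 29.45
```

Nearly down; touch down, then open slowly.

Call:
move_arm --increments '[[[0,0,0,0,0,0.003,0.31],[0,0,0,0,0,0.006,0.31],[0,0,0,0,0,0.006,0.31]]]'

```text
clock: 29.7
eef_pos: [0.552, -0.212, 0.1088]
eef_rot: [[-0.981, 0.184, -0.055], [0.183, 0.983, 0.022], [0.058, 0.011, -0.998]]
force: [0.4, 0.4, -1.8]
width: 0.0591
```

```bash
python3 g24.py w36 | grep -E 'yoke|stand|row'
```

```text
yoke top n 557 slope x,y deg [1.93 1.61] z0 26.1 x [-10.5   7.5] y [-31.5  29. ]
yoke world [ 551.8 -212.9] [62.3 18.6] 79.0 z 82.80846057571034
world slope along stand X,Y deg -1.3939537913653546 -0.9522287589433607
stand 5485 [ 552.8 -213.7] [100.2  49.7] 79.3
row [ 0.01 -0.03  0.  ] [ 0.02  0.   -0.42] | y-ang 79.4 tcp [ 0.55 -0.21  0.11] F [ 0.3 -0.1 -2. ] w 0.059 t 29.75
```

Call:
move_arm --increments '[[[0,0,0,0,0,0.003,0.31],[0,0,0,0,0,0.006,0.31],[0,0,0,0,0,0.006,0.31]]]'

```text
clock: 30.0
eef_pos: [0.5525, -0.2124, 0.1081]
eef_rot: [[-0.981, 0.184, -0.053], [0.183, 0.983, 0.021], [0.056, 0.01, -0.998]]
force: [-1.3, 0.3, 4.6]
width: 0.0592
```

Call:
move_arm --increments '[[[0,0,0,0,0,0,0.28],[0,0,0,0,0,0,0.24],[0,0,0,0,0,0,0.18],[0,0,0,0,0,0,0.1],[0,0,0,0,0,0,0],[0,0,0,0,0,0,0],[0,0,0,0,0,0,0],[0,0,0,0,0,0,0]]]'

```text
clock: 30.67
eef_pos: [0.5525, -0.2124, 0.1082]
eef_rot: [[-0.981, 0.184, -0.053], [0.183, 0.983, 0.021], [0.056, 0.01, -0.998]]
force: [0.6, 0.4, 0.0]
width: 0.0852
```

```bash
cat > g25.py <<'E'
from h import *
w=bot.get_image("wrist"); s=bot.get_state(); P=cloud(w,True); x,y,z=P[...,0],P[...,1],P[...,2]
for n,z0,z1 in(("handles top",.152,.166),("yoke",.079,.09),("stand",.061,.070)):
    m=(abs(x-.555)<.05)&(abs(y+.2155)<.06)&(z>z0)&(z<z1); q=(P[m][:,:2]*1000).astype(np.float32)
    if len(q)>5: r=cv2.minAreaRect(q); print(n,len(q),np.round(r[0],1),np.round(r[1],1),round(r[2],1),"z",round(float(np.median(z[m]))*1000,1))
go([.5525,-.2124,.24],79.4,s)
R=np.array(s["eef_rot"]); Q=(P-s["eef_pos"])@R*1000; yoke(Q,(17,34)); print(R[2])
E
python3 g25.py
```

```text
handles top 2905 [ 549.1 -216.6] [120.3  18.3] 79.3 z 158.4
yoke 1610 [ 551.7 -213. ] [62.7 22.3] 79.7 z 82.2
stand 5898 [ 552.8 -214.1] [100.1  50.1] 79.4 z 64.8
row [ 0.0052 -0.028   0.0001] [ 0.0247  0.0047 -0.4388] | y-ang 79.4 tcp [ 0.5525 -0.2124  0.1081] F [ 0.1 -0.2 -0.5] w 0.0851 t 30.72
yoke top n 664 slope x,y deg [2.82 0.74] z0 25.6 x [-9.6  8.5] y [-31.   29.1]
[ 0.05601498  0.01046035 -0.99837513]
```

Call:
move_arm --increments '[[[0,0,0,0.001,0,-0.02,0],[0,0,0,0.003,0.0005,-0.06,0],[0,0,0,0.008,0.0015,-0.15,0],[0,0,0,0.014,0.0027,-0.26,0],[0,0,0,0.02,0.004,-0.37,0],[0,0,0,0.0247,0.0047,-0.4388,0],[0,0,0,0.0247,0.0047,-0.4388,0]]]'

```text
clock: 31.3
eef_pos: [0.5537, -0.2131, 0.2456]
eef_rot: [[-0.982, 0.184, -0.046], [0.183, 0.983, 0.016], [0.048, 0.007, -0.999]]
force: [-0.4, -0.0, 0.4]
width: 0.0854
```

Call:
move_arm --increments '[[[0,-0.005,0,0.03,0.1,0,0],[0,-0.01,0,0.06,0.22,0,0],[0,-0.02,0,0.09,0.34,0,0],[0,-0.028,0,0.12,0.46,0,0],[0,-0.028,0,0.15,0.56,0,0],[0,-0.028,0,0.152,0.589,0,0],[0,-0.028,0,0.152,0.589,0,0]]]'

```text
clock: 31.88
eef_pos: [0.5413, -0.0292, 0.2491]
eef_rot: [[-0.983, 0.181, 0.01], [0.181, 0.983, 0.006], [-0.008, 0.007, -1.0]]
force: [0.2, -0.9, 0.8]
width: 0.0851
```

```bash
cat > g26.py <<'E'
from h import *
w=bot.get_image("wrist"); np.savez("w40.npz",**w); s=bot.get_state(); P=cloud(w,True); v=spindle(P,b=-.5); P=P.reshape(-1,3)*1000
X=np.array([.929,-.37]);Y=np.array([.37,.929]); d=P[:,:2]-v; q=np.c_[d@X,d@Y,P[:,2]]; r=np.hypot(q[:,0],q[:,1]); a=np.degrees(np.arctan2(q[:,1],q[:,0]))
for a0 in range(-180,180,30):
    k=(a>=a0)&(a<a0+30)&(r>20.7)&(r<45)&(q[:,2]>80)&(q[:,2]<90)
    if k.sum()>4: print(a0,k.sum(),np.round(np.percentile(r[k],[1,50,99]),1),np.round(np.percentile(q[k][:,2],[10,50,90]),1))
m=(q[:,0]>-12)&(r>20.7)&(r<30)&(q[:,2]>81)&(q[:,2]<88); print("ring centre",annulus(q[m][:,:2],[0.,0]))
k=(r>20.7)&(r<45)&(q[:,2]>81)&(q[:,2]<88); c=np.linalg.lstsq(np.c_[q[k][:,:2],np.ones(k.sum())],q[k][:,2],rcond=None)[0]; print("tilt deg",np.degrees(c[:2]),"z",c[2])
go([.5,.3,.3],None,s)
u,vv=map(int,proj(w,[v[0]/1000,v[1]/1000,.085],True)); print(u,vv)
A=cv2.resize(w["frame"][max(vv-50,0):vv+50,max(u-65,0):u+65,::-1],(780,600),interpolation=cv2.INTER_CUBIC); cv2.imwrite("pics/final.png",A)
E
python3 g26.py
```

```text
spindle n 318 85 world [ 5.2463e+02 -2.9000e-01] med|res| 0.37 
-180 172 [21.4 33.4 43.2] [81.1 84.1 85.2]
-150 97 [21.  25.3 35.7] [81.7 84.2 85. ]
-120 70 [20.7 23.8 26.6] [80.9 84.2 84.9]
-90 63 [20.9 23.4 26.4] [80.3 84.2 85.2]
-60 55 [21.  24.  26.6] [81.1 84.3 85.2]
-30 33 [22.5 24.5 26.9] [80.9 84.3 85.3]
0 24 [24.1 25.1 26.4] [83.3 84.5 85.1]
30 26 [24.4 25.3 26.6] [83.8 84.8 85.6]
60 36 [22.6 24.8 26.4] [83.7 84.4 84.8]
90 60 [21.4 24.3 26.8] [83.4 84.3 85.2]
120 107 [20.9 25.8 37.7] [83.2 84.1 85.1]
150 170 [21.  32.9 43.6] [80.7 83.9 84.9]
ring centre [0.39492531 0.2979963 ]
tilt deg [0.33393612 0.23000387] z 84.20780972933588
row [0. 0. 0.] [ 0.3356  1.0601 -0.1658] | y-ang 79.49 tcp [ 0.5414 -0.0308  0.2489] F [0.8 0.4 0. ] w 0.0855 t 31.93
281 150
```

View pics/final.png

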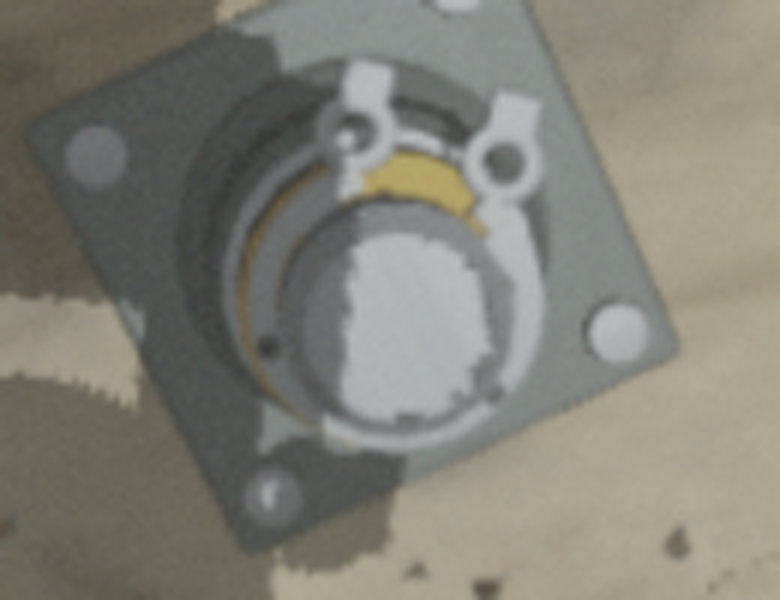

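```bash
cat > g27.py <<'E'
from h import *
im=bot.get_image("scene"); P=cloud(im); x,y,z=P[...,0],P[...,1],P[...,2]
for n,z0,z1 in(("handles",.11,.17),("yoke",.078,.09),("stand",.061,.070)):
    m=(abs(x-.555)<.075)&(abs(y+.2155)<.075)&(z>z0)&(z<z1); q=(P[m][:,:2]*1000).astype(np.float32); r=cv2.minAreaRect(q); print(n,len(q),np.round(r[0],1),np.round(r[1],1),round(r[2],1),"z",round(float(np.median(z[m]))*1000,1),round(float(z[m].max())*1000,1))
ok=abs(np.median(z[(abs(x-.555)<.075)&(abs(y+.2155)<.075)&(z>.078)&(z<.09)])-.083)<.003
print(ok)
if ok: print(bot.hand_in())
E
python3 g27.py
```

```text
handles 183 [ 553.9 -215.3] [66.6 15.1] 77.5 z 142.0 163.4
yoke 140 [ 553.9 -215.7] [62.2 21.3] 78.3 z 82.2 89.6
stand 511 [ 554.9 -216.6] [100.8  51.7] 80.6 z 65.8 69.9
True
the job is handed in; nothing more can be done
None
```

The retaining ring is in the spindle's groove, the pliers are back in their stand pins down, and the job was handed in at about 32 s.

**What happened:** I picked the ring off the dolly with the pins, so the fingers never touched it. On the first try at the bearing I pressed too hard at the lugs (about 8–10 N). The ring tilted and its back lobe did not seat. With the pins still in the eyes I spread it again and pitched the tool to level it. I then pressed with about 3–4 N, drew it back until the back lobe entered the groove, and closed it with at most about 8 N.

**Last checks:**
- **Ring:** it is flat within about 0.3° by a plane fit. Its top measures about 84–85 mm all round, and its centre is within about 0.5 mm of the axis. The last close picture shows it closed round the spindle.
- **Pliers:** the yoke lies on the stand's top, within about 2 mm of where it was at the start, and the handles have sprung back.
- **Bystanders:** I did not touch the rib, cup or pebble on purpose, and did not check them afterwards.

**What disagreed:** the depth readings carry a bias of about 1 mm. They cannot show exactly how far the ring rode up on the washer after I let go. The scene camera's spindle fit was also 2–3 mm off the wrist camera's in y, so I used it only for relative checks.

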